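Bring a sample pot round on the star wheel and weigh it

ROBOT

A 6-joint arm with a two-finger parallel gripper is mounted at the origin on a cart in front of the work surface, level with it; the furniture and walls round the work are solid. World frame = base frame: x ahead of the robot, y to its left, z up, the work surface at z = 0. Lengths are in mm, angles in degrees, forces in N, time in s.
With the tool pointing down it reaches from about 300 to 850 mm from the base axis. Payload 4.2 kg.
Tool frame: the origin (TCP) lies midway between the tips of the shut fingers; the grasp point (between the pads) lies 19 mm behind it; z points along the fingers, y is the direction in which the jaws open and shut (so a half turn about z gives the same grasp; the last joint's range is limited). The gripper opens to 91 mm and grips with 3 to 60 N. Pads are 32 mm wide; open, the fingers measure 118 mm over their backs; the gripper's body (76 mm by 178 mm) begins 60 mm behind the grasp point.
Start: joints at [66.005, 18.312, 89.639, -0, 72.044, -1.146], TCP at [223.284, 529.894, 213.976] pointing down, gripper open.
Joint ranges: [-177.97, 177.97], [-48.28, 115.42], [12.27, 149.76], [-77.06, 257.06], [2.81, 150.46], [-146.56, 146.56]. Speed limits (degrees/s): [147.25, 147.25, 180, 180, 180, 180].

INTERFACE

Orientations are given as [roll, pitch, yaw] about the fixed x, y, z axes, in that order (R = Rz(yaw) Ry(pitch) Rx(roll)).
In Python, from workcell import env gives the robot as it stands.
- The arm moves only by the shell command python3 -m jog 'ROWS' [FORCE]. ROWS is JSON, a list of rows, each an object of numbers: "dx", "dy", "dz": the shift along the world's x, y, z in m; "wx", "wy", "wz": the turn, a rotation vector about the world's x, y, z in rad; "grip": the gripper's target within -1 to 1 (shut at 1, half-way at 0, fully open at -1). In form: [{"dx": .., "dy": .., "dz": .., "wx": .., "wy": .., "wz": .., "grip": ..}, ...]. A call has 1 to 10 rows; each row shifts and turns the commanded pose from where the row before left it; what a row does not reach is not made up. A row lasts 1/10 s, in which the tool goes at most 50 mm and 8.59 degrees, less where a joint would pass 70% of its speed; a pose out of reach is approached as far as the arm can. A call with a gripper value outside its range is refused whole. The fingers move at their own pace and stop on an object; FORCE is the grip in N (left out, the last holds). Time passes only in rows, so rows that do not move let the fingers close. It gives the time, the measured TCP pose, the force and the opening at its end, in the units of the state.
- env.state(): the state, without advancing time (a new reading comes with each control period).
- env.grab_frame(name): name is "side" or "top" or "wrist"; returns the picture (480x640x3 uint8, red, green, blue); there is no depth.
- env.get_calibration(name): a dict with "fx", "fy", "cx", "cy" (pixels), "R" (3x3) and "t" (3): a world point X has camera coordinates R X + t. Camera axes: x right, y down, z forward; pixel columns grow to the right and rows downward; lengths in mm; the calibration is good to about 2 mm. The wrist camera is an equidistant fisheye: a pixel r from the principal point sees the ray r / f radians off the axis. A picture is of the moment at which its call begins: read the wrist's pose just before it. get_calibration takes no time and is no camera call; for the wrist camera it gives the pose at the moment of the call.
- env.job_done(): hands the job in, once; it reports no verdict.
The state is a dict: "time_s": time; "qpos": joint angles; "qvel": joint speeds; "effort": joint torques, N m; "ee_pos": TCP position; "ee_rot": TCP orientation; "force": force on the tool from outside, world axes, zero at the start; "torque": the same for the moment, N m; "gripper_width": finger opening in mm.
Only numpy, scipy, OpenCV 4.12 (cv2) and the standard library are available. Lean on these libraries where they do the work, as an engineer would, in place of code of your own. Each camera call takes 0.05 s, during which the arm holds its last target. There are 200 camera calls.

TASK

Under the clear splash guard, push the spokes of the star wheel from left to right, one after another, until the blue-lidded sample pot stands in the middle of the yellow pick-out mark at the front, and leave it standing there. Then take that pot out from under the front edge of the guard and set it down, without dropping it, upright on the middle of the balance's round steel pan. The other two pots stay standing on the wheel.

Things in the scene. Friction and masses are not known exactly. Their poses are not given: they have to be found in the camera images.
- carousel_base: Fixed stand of the sample carousel, placed and turned anew each time: steel base plate 270 x 270 mm, top 12 mm above the worktop; two 16 mm posts at the back (130 mm behind the wheel axis, 125 mm to either side) carry a clear flat guard over the whole wheel. Origin: on the wheel axis at worktop height; x points to the back (away from the yellow mark), y left, z up.
- guard_edge (a point): Middle of the steel front edge of the clear guard, 130 mm in front of the wheel axis, at the guard's underside, 250 mm above the worktop; the guard is 295 mm wide. A gripper pointing straight down strikes the guard before it reaches spokes or pots: lean the tool about 35 degrees, fingers pointing forward and down under this edge. Axes as carousel_base.
- pick_mark (a point): Pick-out point, 85 mm in front of the wheel axis (robot's side), 55 mm above the worktop: where the middle of a pot is when it stands right at the pick-out place. A yellow strip 30 mm wide on the front of the base plate shows its direction from the axis. Axes as carousel_base.
- star_wheel (a joint): Turn of the star wheel (rad) from its start, 0 at the start, growing counter-clockwise seen from above, so that spokes at the front move to the robot's right. A backstop keeps it from going below -0.05; it can go on to 6.2. Stiff bearing (about 0.14 N m): it stays where it is left. The pots stand on its deck and ride with it.
- star_hub (a point): On the star wheel's vertical axis at spoke height, 70 mm above the worktop; turns with the wheel. Five level round steel spokes, 12 mm thick with 15 mm black ends, reach 141 mm from the axis: one along this frame's x, the others every 72 degrees. Hub 48 mm wide. White deck below, 232 mm across, its top 22 mm above the worktop; pot places 85 mm from the axis, half-way between spokes.
- pot_blue_mid (a point): Centre (half-way up) of the sample pot with the blue lid and beige body, 50 mm diameter (body 48 mm), 66 mm tall, 50 to 100 g, loose. At the start it stands on a pot place towards the back of the wheel, centre 55 mm above the worktop; the wheel must turn 116 to 244 degrees to bring it to the pick-out mark. z along the pot's axis.
- pot_pink_mid (a point): Centre of the sample pot with the white lid and pink body, same size, loose on another pot place. It stays on the wheel.
- pot_white_mid (a point): Centre of the sample pot with the white lid and beige body, same size, loose on another pot place. It stays on the wheel.
- pan (a point): Centre of the upper face of the balance's round steel pan: 114 mm in diameter, flat, 52 mm above the worktop. The white balance body (190 x 150 mm, 38 mm high) has its controls on the robot's side; the pan's centre is 22 mm behind the body's middle. Fixed. z up.
Not all that is in view belongs to the job. What is shaped like the part that bears pan but purple is not meant.

How it is judged:
By the outcome, as a careful person would: the job done as asked, in the order asked, and still so for the second after the job is handed in, with the robot touching nothing.
It also fails if it takes over 67 s, if anything falls off the work surface, if the arm or the gripper's body presses on something with over 40 N, if the wrist force passes 120 N, or if a joint passes its speed limit or range.

## Working session

There is one attempt and no reset: what is moved stays moved. The work goes in short steps, Python scripts to look and compute and a shell command to move; the robot and the scene stay as the last step left them, time stands still between calls to the robot, and variables do not carry over. Pictures are saved under pics/ and viewed, about 8 in all and at most 12, crops included, and the job is handed in when it is done.

```bash
ls; mkdir -p pics; python3 - <<'E'
from workcell import env
import cv2,numpy as np
print(env.state())
for n in("side","top"):
    im=env.grab_frame(n); cv2.imwrite(f"pics/{n}0.png",im[:,:,::-1])
    c=env.get_calibration(n); print(n,c, -np.array(c["R"]).T@c["t"])
E
```

```text
pics
{'time_s': 0.0, 'qpos': array([ 6.60040300e+01,  1.83513194e+01,  8.97064531e+01, -9.45141324e-05,
        7.20419426e+01, -1.14530035e+00]), 'qvel': array([-0.03507477,  0.03738997,  0.10298384, -0.01422931,  0.12140558,
       -0.00701791]), 'effort': array([-1.33685598e-04, -4.12467813e+01, -2.31973135e+01,  7.30082486e-02,
        4.58428427e-02, -1.61685452e-04]), 'ee_pos': array([223.08244179, 529.42322439, 213.12317089]), 'ee_rot': array([-1.79900303e+02, -1.90325682e-03,  1.57149358e+02]), 'force': array([-0.48519082,  0.04196644,  0.12683859]), 'torque': array([-0.00078342, -0.00584835,  0.03101952]), 'gripper_width': 91.50430259760924}
side {'fx': 623.1028863709292, 'fy': 623.1028863709292, 'cx': 316.3474817764969, 'cy': 236.81639019480602, 'R': array([[-0.98846125, -0.15035926, -0.01834248],
       [-0.04171147,  0.38660172, -0.92130302],
       [ 0.14561768, -0.90990725, -0.38841253]]), 't': array([ 604.5519817 ,  273.95146333, 1628.95336191])} [ 371.79872331 1467.18635353  896.18718551]
top {'fx': 609.7885596923246, 'fy': 609.7885596923246, 'cx': 311.9241036485583, 'cy': 235.02965442435402, 'R': array([[-0.48430014, -0.87482693, -0.01145518],
       [-0.68707701,  0.38840328, -0.61405869],
       [ 0.5416443 , -0.28951812, -0.78917723]]), 't': array([ 130.43690297,  619.10407495, 1335.37860271])} [-234.75742323  260.26396286 1435.51080656]
```

View pics/top0.png

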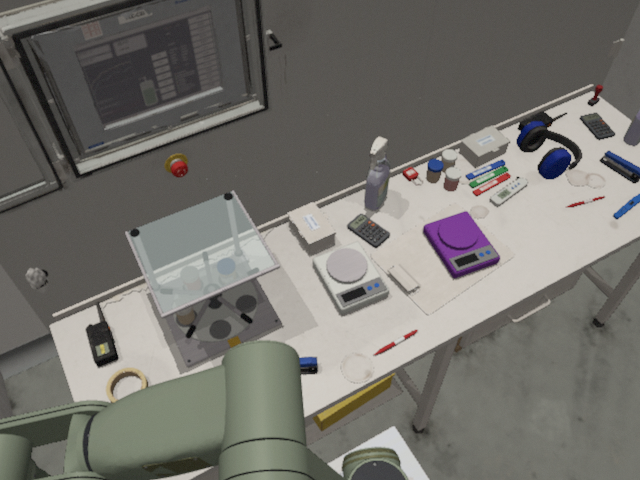

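View pics/side0.png

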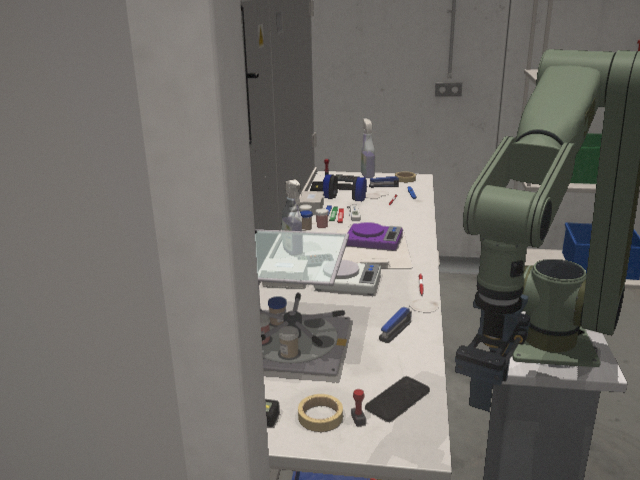

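The top view shows the carousel at about (215,300). The lids under the guard are blue at (226,266), white at (190,277) and a third at (186,315). The loose pots at (434,170), (449,158) and (452,178) are decoys. The white balance pan is at (348,266), and the purple balance at (460,235) is not the one meant.

```bash
python3 - <<'E'
import cv2
a=cv2.imread("pics/top0.png")[180:380,110:310]
cv2.imwrite("pics/c1.png",cv2.resize(a,(600,600),interpolation=cv2.INTER_CUBIC))
a=cv2.imread("pics/side0.png")[220:390,230:430]
b=cv2.imread("pics/top0.png")[220:320,300:400]
cv2.imwrite("pics/c2.png",cv2.resize(a,(700,595),interpolation=cv2.INTER_CUBIC))
E
```

```text
(no output)
```

View pics/c1.png

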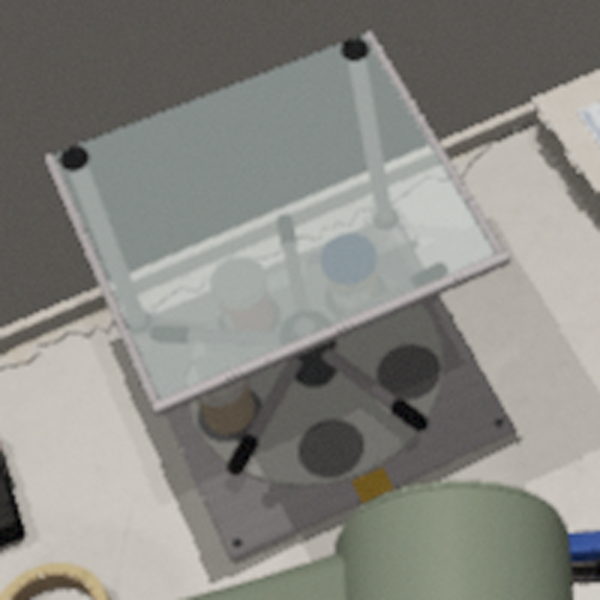

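View pics/c2.png

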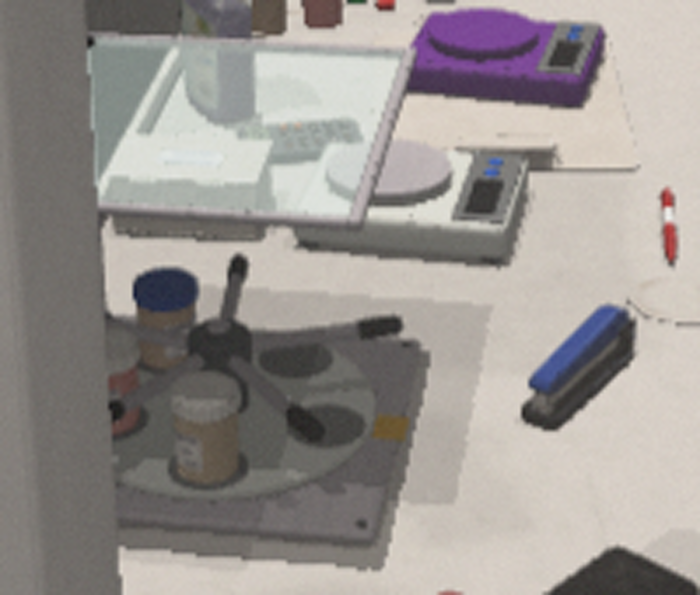

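c1 shows three things: the blue lid is at the back-right place (350,258), the front and right places are empty, and the yellow mark is at (373,485). c2 confirms the blue lid on a beige body at (165,290), with white/pink and white/beige pots next to it. The pot I want is therefore the blue-lidded one on the wheel, not the loose blue pot at top (434,170). Next I'll fit the poses.

```bash
cat > h.py <<'E'
from workcell import env
import cv2,numpy as np
from scipy.optimize import least_squares
C={n:env.get_calibration(n) for n in("side","top")}
def proj(n,X):
    c=C[n];p=np.atleast_2d(X)@np.array(c["R"]).T+c["t"]
    return np.c_[c["fx"]*p[:,0]/p[:,2]+c["cx"],c["fy"]*p[:,1]/p[:,2]+c["cy"]]
def ray(n,u,z):
    c=C[n];R=np.array(c["R"]);o=-R.T@c["t"];d=R.T@[(u[0]-c["cx"])/c["fx"],(u[1]-c["cy"])/c["fy"],1]
    return o+d*(z-o[2])/d[2]
def rot(a,p): return np.array([np.cos(a)*p[0]-np.sin(a)*p[1],np.sin(a)*p[0]+np.cos(a)*p[1],p[2]])
E
cat > fit.py <<'E'
from h import *
t=lambda x,y:(110+x/3,180+y/3); s=lambda x,y:(230+x/3.5,220+y/3.5)
B=[("top",t(157,408),(-130,147.5,250)),("top",t(508,260),(-130,-147.5,250)),("side",s(365,222),(-130,147.5,250)),("side",s(413,48),(-130,-147.5,250)),
("top",t(519,438),(-135,-135,12)),("side",s(425,345),(-135,-135,12)),("side",s(386,543),(-135,135,12))]
W=[("top",t(235,470),0),("top",t(424,427),1),("top",t(446,268),2),("top",t(285,217),3),("top",t(153,333),4),("side",s(238,256),2),("side",s(401,324),1),("side",s(318,440),0)]
def res(p):
    o=np.array([p[0],p[1],0]);r=[]
    for n,u,X in B: r.append(proj(n,o+rot(p[2],X))[0]-u)
    for n,u,k in W: r.append(proj(n,o+rot(p[2]+p[3]+k*2*np.pi/5,(141,0,70)))[0]-u)
    return np.ravel(r)
c0=ray("top",t(305,330),70); m=ray("top",t(373,485),12); d=c0-m; a=np.arctan2(d[1],d[0])
f0=ray("top",t(235,470),70)-c0; print("guess",c0,m,np.degrees(a))
f=least_squares(res,[c0[0],c0[1],a,np.arctan2(f0[1],f0[0])-a],loss="soft_l1")
p=f.x;print("base",p[:2],"yaw",np.degrees(p[2]),"spoke0 rel",np.degrees(p[3])%360);print(res(p).reshape(-1,2).round(1).tolist())
o=np.array([p[0],p[1],0]);print("mark",o+rot(p[2],(-85,0,55)))
print("yellow pred",proj("top",o+rot(p[2],(-125,0,12))), t(373,485))
print("blue lid", ray("top",t(350,258),88),ray("side",s(165,285),88))
for k in range(5):
    th=p[2]+p[3]+(k+.5)*2*np.pi/5
    print(k,np.degrees(th-p[2]-np.pi)%360,o+rot(th,(85,0,88)))
# pan
for n in C:
    im=cv2.imread(f"pics/{n}0.png")
print("pan top",ray("top",(347.5,266),52),"side",ray("side",s(392,172),52))
E
python3 fit.py; python3 - <<'E'
import cv2
a=cv2.imread("pics/top0.png")[235:320,300:400]
b=cv2.imread("pics/side0.png")[250:300,310:385]
cv2.imwrite("pics/c3.png",cv2.vconcat([cv2.resize(a,(600,510)),cv2.copyMakeBorder(cv2.resize(b,(600,400))[:90],0,0,0,0,0)]))
E
```

```text
guess [671.63887988  80.92092846  70.        ] [533.55508681  84.88043499  12.        ] -1.6424872193201019
base [660.61566985  82.57496034] yaw -0.5825965079383685 spoke0 rel 130.38090295167416
[[0.4, 4.2], [1.7, 1.0], [-0.5, 2.8], [0.7, 2.0], [-0.7, -4.0], [-1.6, -2.8], [-3.0, -3.3], [-1.1, 1.1], [0.6, 0.3], [0.4, -0.1], [-0.3, -0.4], [-0.9, 0.1], [0.5, 0.2], [0.1, -0.7], [-0.1, -1.9]]
mark [575.62006401  83.43924477  55.        ]
yellow pred [[234.36569692 340.8735966 ]] (234.33333333333331, 341.66666666666663)
blue lid [710.68392073  17.54643003  88.        ] [712.42932926  26.95879981  88.        ]
0 346.38090295167416 [578.21343147 103.42852381  88.        ]
1 58.38090295167411 [615.3190604   10.64988007  88.        ]
2 130.3809029516741 [715.02306402  17.26925263  88.        ]
3 202.3809029516741 [739.53789814 114.13889358  88.        ]
4 274.3809029516741 [654.98489524 167.38825162  88.        ]
pan top [ 571.54585554 -280.36256641   52.        ] side [ 570.32380572 -263.90530325   52.        ]
```

```bash
cat > fit2.py <<'E'
exec(open("fit.py").read().split("c0=")[0])
def res2(p):
    global B; B0=B
    B=[(n,u,(X[0]+(p[4] if X[2]<100 else p[5]),X[1],X[2]+(p[6] if X[2]>100 else 0))) for n,u,X in B0]
    r=res(p); B=B0
    return np.r_[r,np.array(p[4:])/4]
f=least_squares(res2,[660,82,0,2.27,0,0,0],loss="soft_l1");p=f.x
print(p,np.degrees(p[2]));print(res2(p)[:-3].reshape(-1,2).round(1).tolist())
im=cv2.imread("pics/top0.png");y0,x0=240,322
c=cv2.cvtColor(im[y0:290,x0:375],cv2.COLOR_BGR2LAB).astype(int)
ref=c[26,26];print("pan lab",ref,c[26,50],c[5,26])
m=(np.abs(c-ref).max(2)<14).astype(np.uint8)
n,l,st,ce=cv2.connectedComponentsWithStats(m);k=l[26,26];print(st[k],ce[k]+[x0,y0])
cn=max(cv2.findContours((l==k).astype(np.uint8),0,1)[0],key=cv2.contourArea);e=cv2.fitEllipse(cn);print(e)
u=np.array(e[0])+[x0,y0]
q=ray("top",u,52);print("pan",q)
a=np.linspace(0,6.28,60);pr=proj("top",np.c_[q[0]+57*np.cos(a),q[1]+57*np.sin(a),0*a+52]);print(pr.min(0)-[x0,y0],pr.max(0)-[x0,y0])
big=cv2.resize(im[y0:290,x0:375],None,fx=8,fy=8,interpolation=cv2.INTER_CUBIC)
for w in pr: cv2.circle(big,tuple(((w-[x0,y0]+.5)*8).astype(int).tolist()),2,(0,0,255),-1)
cv2.imwrite("pics/pan.png",big)
E
python3 fit2.py
```

```text
[ 6.60756350e+02  8.31000034e+01 -1.29045224e-02  2.27812718e+00
 -6.80891372e+00  8.76983346e-01  6.19286298e+00] -0.7393746709477909
[[-0.8, 2.5], [1.1, -0.5], [-1.2, 0.5], [0.4, -0.1], [0.2, -1.8], [0.8, -2.5], [-0.4, -2.8], [-1.3, 1.1], [0.4, 0.4], [0.2, -0.0], [-0.4, -0.4], [-1.1, 0.1], [0.4, 0.3], [0.1, -0.6], [-0.2, -1.8]]
pan lab [181 130 129] [208 127 131] [202 127 132]
[   0    0   46   41 1151] [345.62554301 262.9556907 ]
((23.397541046142578, 22.843826293945312), (33.586387634277344, 44.93032455444336), 118.37043762207031)
pan [ 583.55924255 -280.78792373   52.        ]
[2.84877758 6.39625903] [43.98902474 39.98075237]
```

```bash
python3 -m jog '[{"dx":0.03,"dy":-0.03,"dz":0.02,"wz":0.1,"grip":1},{"dx":0.03,"dy":-0.04,"dz":0.01,"wz":0.1,"grip":1},{"dx":0.03,"dy":-0.04,"wz":0.1,"grip":1},{"dx":0.03,"dy":-0.04,"wz":0.1,"grip":1},{"dy":-0.04,"wy":-0.12,"grip":1},{"dy":-0.04,"wy":-0.12,"grip":1},{"dy":-0.04,"wy":-0.12,"grip":1},{"dy":-0.03,"wy":-0.12,"grip":1},{"wy":-0.13,"grip":1},{"grip":1}]' 40
```

```text
invalid input
```

View pics/pan.png

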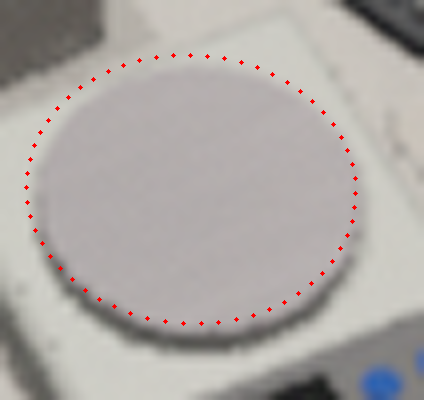

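pan.png shows the predicted ring about 0.8 px up and left of the pan, so the pan centre is at about (580.5,-282). The carousel axis is at (660.8,83.1) with yaw -0.7, and the wheel has to turn about 229.5 degrees. The jog call was refused as invalid input, so I'll resend it with every key in each row.

```bash
python3 -m jog '[{"dx":0.03,"dy":-0.03,"dz":0.02,"wx":0,"wy":0,"wz":0.1,"grip":1},{"dx":0.03,"dy":-0.04,"dz":0.01,"wx":0,"wy":0,"wz":0.1,"grip":1},{"dx":0.03,"dy":-0.04,"dz":0,"wx":0,"wy":0,"wz":0.1,"grip":1},{"dx":0.03,"dy":-0.04,"dz":0,"wx":0,"wy":0,"wz":0.1,"grip":1},{"dx":0,"dy":-0.04,"dz":0,"wx":0,"wy":-0.12,"wz":0,"grip":1},{"dx":0,"dy":-0.04,"dz":0,"wx":0,"wy":-0.12,"wz":0,"grip":1},{"dx":0,"dy":-0.04,"dz":0,"wx":0,"wy":-0.12,"wz":0,"grip":1},{"dx":0,"dy":-0.03,"dz":0,"wx":0,"wy":-0.12,"wz":0,"grip":1},{"dx":0,"dy":0,"dz":0,"wx":0,"wy":-0.13,"wz":0,"grip":1},{"dx":0,"dy":0,"dz":0,"wx":0,"wy":0,"wz":0,"grip":1}]' 40
cat > path.py <<'E'
import numpy as np
O=np.array([660.8,83.1])
def tcp(phi,R=124):
    a=np.radians(phi-0.74);s=np.sin(a);c=np.cos(a)
    corner=R*np.array([-c,-s])-6*np.array([s,-c])
    off=np.array([-19.5,-13.5]) if phi<0 else np.array([19.5,-13.5])
    f=1-min(1,abs(phi)/1e9)
    return O+corner-off+[14,0]
if __name__=="__main__":
    for ph in(-49.5,-45,-36,-24,-12,-1,1,12,24,36): print(ph,tcp(ph).round(0))
E
python3 path.py
```

```text
time_s: 1.1
ee_pos: [339.8, 228.1, 241.4]
ee_rot: [-179.6, 34.0, -179.6]
force: [-0.5, 1.0, -0.2]
gripper_width: 14.0
-49.5 [620. 196.]
-45 [612. 190.]
-36 [599. 176.]
-24 [584. 154.]
-12 [575. 130.]
-1 [571. 106.]
1 [531. 102.]
12 [533.  78.]
24 [539.  53.]
36 [551.  30.]
```

```bash
python3 - <<'E'
from h import *
for nm,n,u,z in(("stapler a","side",(411,312),30),("stapler b","side",(382,335),20),("stapler t","top",(308,365),20),("stamp","side",(358,420),0),("stamptop","side",(358,394),50),("tape","side",(320,410),10),("radio","top",(100,345),20),("pan","top",(346.15,263.7),52),("box","top",(312,230),60),("box corner","top",(335,243),60)): print(nm,ray(n,u,z).round())
E
python3 -m jog '[{"dx":0.026,"dy":-0.003,"dz":-0.038,"wx":0,"wy":-0.07,"wz":0,"grip":1},{"dx":0.026,"dy":-0.003,"dz":-0.038,"wx":0,"wy":-0.07,"wz":0,"grip":1},{"dx":0.026,"dy":-0.003,"dz":-0.038,"wx":0,"wy":0,"wz":0,"grip":1},{"dx":0.026,"dy":-0.003,"dz":-0.038,"wx":0,"wy":0,"wz":0,"grip":1},{"dx":0.026,"dy":0,"dz":-0.038,"wx":0,"wy":0,"wz":0,"grip":1},{"dx":0,"dy":0,"dz":0,"wx":0,"wy":0,"wz":0,"grip":1}]' 40
```

```text
stapler a [355. -61.  30.]
stapler b [429.  52.  20.]
stapler t [378. -49.  20.]
stamp [463. 373.   0.]
stamptop [466. 348.  50.]
tape [548. 363.  10.]
radio [691. 394.  20.]
pan [ 580. -281.   52.]
box [ 725. -253.   60.]
box corner [ 652. -287.   60.]
time_s: 1.7
ee_pos: [469.5, 229.5, 101.9]
ee_rot: [-178.2, 38.3, 179.7]
force: [0.0, 0.4, -0.5]
gripper_width: 0.3
```

```bash
python3 -m jog '[{"dx":0,"dy":-0.004,"dz":-0.017,"wx":0,"wy":-0.03,"wz":0,"grip":1},{"dx":0,"dy":-0.004,"dz":-0.017,"wx":0,"wy":-0.03,"wz":0,"grip":1},{"dx":0,"dy":-0.004,"dz":-0.017,"wx":0,"wy":0,"wz":0,"grip":1},{"dx":0.03,"dy":0,"dz":0,"wx":0,"wy":0,"wz":0,"grip":1},{"dx":0.03,"dy":0,"dz":0,"wx":0,"wy":0,"wz":0,"grip":1},{"dx":0.03,"dy":0,"dz":0,"wx":0,"wy":0,"wz":0,"grip":1},{"dx":0,"dy":0,"dz":0,"wx":0,"wy":0,"wz":0,"grip":1}]' 40
```

```text
time_s: 2.4
ee_pos: [556.4, 232.3, 95.9]
ee_rot: [-177.0, 38.4, 179.4]
force: [-0.3, 0.0, 0.5]
gripper_width: 0.2
```

```bash
python3 - <<'E'
from workcell import env
s=env.state();print(s["qpos"].round(1),s["qvel"].round(1),s["effort"].round(1),s["ee_pos"].round(1))
E
python3 -m jog '[{"dx":0,"dy":0,"dz":-0.02,"wx":0,"wy":0,"wz":0,"grip":1},{"dx":0,"dy":0,"dz":0,"wx":0,"wy":0,"wz":0,"grip":1}]' 40
```

```text
[ 34.3  18.7 122.8 -74.3  24.4  12.1] [ 1.7 -1.4  4.7  0.   0.5  2.5] [ -0.8 -33.6 -16.7  -1.    0.8  -0.3] [556.4 232.3  95.9]
time_s: 2.6
ee_pos: [552.9, 233.1, 78.4]
ee_rot: [-176.6, 37.6, 179.6]
force: [-0.5, -0.0, 0.3]
gripper_width: 0.7
```

Joint 4 is near its lower limit (-77 degrees) because the tool leans across the arm plane. I'll use a 35-degree lean and yaw the tool about 10 degrees outward. I'll push the front-right spoke first, for about 13.5 degrees, so that all the later strokes run from -36 to +36 degrees.

```bash
python3 -m jog '[{"dx":-0.03,"dy":0,"dz":0.02,"wx":0,"wy":0,"wz":0.06,"grip":1},{"dx":-0.035,"dy":-0.03,"dz":0,"wx":0,"wy":0.045,"wz":0.06,"grip":1},{"dx":-0.02,"dy":-0.045,"dz":0,"wx":0,"wy":0,"wz":0.05,"grip":1},{"dx":0,"dy":-0.045,"dz":0,"wx":0,"wy":0,"wz":0,"grip":1},{"dx":0,"dy":-0.04,"dz":0,"wx":0,"wy":0,"wz":0,"grip":1},{"dx":0,"dy":0,"dz":0,"wx":0,"wy":0,"wz":0,"grip":1}]' 40
cat > ori.py <<'E'
import sys
from workcell import env
from scipy.spatial.transform import Rotation as R
import numpy as np
lean,yaw=float(sys.argv[1]),float(sys.argv[2]);s=env.state()
T=R.from_euler("z",180+yaw,degrees=True)*R.from_euler("y",lean,degrees=True)*R.from_euler("x",180,degrees=True)
print("w",(T*R.from_euler("xyz",s["ee_rot"],degrees=True).inv()).as_rotvec().round(3),"q",s["qpos"].round(1),"p",s["ee_pos"].round(1),"z",T.as_matrix()[:,2].round(2))
E
python3 ori.py 35 10
```

```text
time_s: 3.2
ee_pos: [468.1, 68.1, 102.2]
ee_rot: [-176.8, 35.0, -171.3]
force: [0.3, -0.0, 0.9]
gripper_width: 0.4
w [0.045 0.007 0.054] q [  9.4   5.5 138.6 -74.9   3.7 -14.5] p [468.1  68.1 102.2] z [ 0.56  0.1  -0.82]
```

```bash
python3 -m jog '[{"dx":0.02,"dy":0.002,"dz":-0.017,"wx":0.015,"wy":0,"wz":0.018,"grip":1},{"dx":0.02,"dy":0.002,"dz":-0.017,"wx":0.015,"wy":0,"wz":0.018,"grip":1},{"dx":0.02,"dy":0,"dz":-0.018,"wx":0.015,"wy":0,"wz":0.018,"grip":1},{"dx":0.012,"dy":0,"dz":0,"wx":0,"wy":0,"wz":0,"grip":1},{"dx":0,"dy":0,"dz":0,"wx":0,"wy":0,"wz":0,"grip":1}]' 40
python3 ori.py 35 10
```

```text
time_s: 3.7
ee_pos: [543.7, 98.2, 75.1]
ee_rot: [-177.5, 33.4, -169.6]
force: [0.0, 0.2, 0.7]
gripper_width: 0.5
w [ 0.04  -0.02   0.017] q [ 10.6  14.8 130.5 -65.3   2.9 -24.6] p [543.7  98.2  75.1] z [ 0.56  0.1  -0.82]
```

```bash
cat > kin.py <<'E'
import numpy as np
from scipy.spatial.transform import Rotation as R
from scipy.optimize import least_squares
D=[([66.004,18.351,89.706,0,72.042,-1.145],[223.08,529.42,213.12]),([34.3,18.7,122.8,-74.3,24.4,12.1],[556.4,232.3,95.9]),([9.4,5.5,138.6,-74.9,3.7,-14.5],[468.1,68.1,102.2]),([10.6,14.8,130.5,-65.3,2.9,-24.6],[543.7,98.2,75.1])]
LO=np.array([-177.97,-48.28,12.27,-77.06,2.81,-146.56]);HI=np.array([177.97,115.42,149.76,257.06,150.46,146.56])
r=lambda a,t:R.from_euler(a,t,degrees=True)
def fk(q,g):
    a1,d1,a2,b,a3,L,dy=g
    A=r("z",q[0]);p=A.apply([a1,dy,d1]);A=A*r("y",q[1]);p=p+A.apply([0,0,a2]);A=A*r("y",q[2]);p=p+A.apply([b,0,a3])
    A=A*r("z",q[3])*r("y",q[4])*r("z",q[5]);return p+A.apply([0,0,L]),A
f=least_squares(lambda g:np.r_[np.ravel([fk(q,g)[0]-p for q,p in D]),(g-g0)*1e-3] ,g0:=np.array([0,250.,400,0,400,250,0]))
G=f.x
def ori(lean,yaw):return r("z",180+yaw)*r("y",lean)*r("x",180)
def ik(p,lean,yaw,seed):
    T=ori(lean,yaw)
    def e(q):
        x,A=fk(q,G);return np.r_[x-p,(A*OFF*T.inv()).as_rotvec()*300]
    s=least_squares(e,np.clip(seed,LO+.1,HI-.1),bounds=(LO,HI));return s.x,np.abs(s.fun).max()
T0=r("xyz",[-179.9,0,157.149]);OFF=fk(D[0][0],G)[1].inv()*T0
OFF=r("z",round(OFF.as_euler("xyz",degrees=True)[2]/90)*90)
if __name__=="__main__":
    print(G.round(1),OFF.as_euler("xyz",degrees=True));print([(fk(q,G)[0]-p).round(1).tolist() for q,p in D])
    print((fk(D[1][0],G)[1]*OFF).as_euler("xyz",degrees=True))
    for nm,p in(("s-36",(599,176,50)),("in-36",(590,195,50)),("mid",(551,110,50)),("end36",(551,30,50)),("pre",(480,110,50)),("pick",(587,83,40)),("out",(470,83,60)),("pan",(590,-281,70))):
        for lean in(28,35,42):
            o=[]
            for yaw in(-30,-15,0,15,30):
                b=min((ik(np.array(p,float),lean,yaw,[np.degrees(np.arctan2(p[1],p[0])),15,125,s,20,t]) for s in(-40,30,90,180) for t in(-60,0,-120)),key=lambda v:v[1])
                o.append(f"{yaw}:{'%.0f/%.0f'%(b[0][3],b[0][4]) if b[1]<.5 else 'x'}")
            print(nm,lean,*o)
E
python3 kin.py
```

```text
[2.000e-01 1.410e+02 5.903e+02 2.500e+01 4.172e+02 3.352e+02 1.170e+01] [ 0.  0. 90.]
[[-0.2, 0.1, 0.0], [-0.1, -0.1, 0.1], [-0.1, 0.0, -0.4], [0.3, -0.2, 0.3]]
[-177.03676956   38.43218339  179.38434779]
s-36 28 -30:-44/35 -15:-45/25 0:-37/16 15:-1/11 30:36/15
s-36 35 -30:-60/35 -15:-71/24 0:x 15:x 30:x
s-36 42 -30:-74/39 -15:x 0:234/19 15:181/15 30:129/19
in-36 28 -30:-44/36 -15:-45/26 0:-39/17 15:-7/11 30:34/14
in-36 35 -30:-59/37 -15:-69/26 0:x 15:223/3 30:x
in-36 42 -30:-72/40 -15:x 0:238/20 15:189/16 30:134/19
mid 28 -30:-49/30 -15:-51/20 0:-39/10 15:24/8 30:x
mid 35 -30:-68/31 -15:x 0:243/10 15:142/7 30:x
mid 42 -30:x -15:250/27 0:212/21 15:164/20 30:122/25
end36 28 -30:-52/24 -15:-50/14 0:-11/7 15:x 30:x
end36 35 -30:x -15:x 0:195/7 15:111/12 30:x
end36 42 -30:x -15:230/24 0:186/21 15:140/23 30:105/29
pre 28 -30:-54/29 -15:-60/19 0:-59/9 15:34/4 30:x
pre 35 -30:-72/32 -15:x 0:233/13 15:162/10 30:108/17
pre 42 -30:x -15:249/31 0:213/26 15:170/25 30:130/28
pick 28 -30:-50/27 -15:-50/18 0:-30/9 15:33/9 30:x
pick 35 -30:-71/28 -15:x 0:230/8 15:125/8 30:x
pick 42 -30:x -15:243/25 0:202/20 15:155/20 30:115/26
out 28 -30:-53/28 -15:-58/18 0:-47/8 15:41/7 30:x
out 35 -30:-73/31 -15:x 0:228/11 15:142/10 30:97/19
out 42 -30:x -15:246/29 0:207/25 15:160/24 30:120/29
pan 28 -30:-8/16 -15:23/18 0:x 15:x 30:x
pan 35 -30:-40/4 -15:x 0:x 15:x 30:x
pan 42 -30:200/10 -15:125/14 0:x 15:x 30:x
```

```bash
cat > tr.py <<'E'
from kin import *
q=np.array(D[3][0],float)
for p,l,y in(((500,98,110),25,5),((470,98,150),20,5),((460,98,150),20,20),((460,98,150),20,35),((460,98,150),28,40),((460,98,150),35,40),((460,98,150),42,40),((460,98,150),48,32),((460,98,150),48,20),((460,98,150),42,5),((480,110,50),42,5),((580,205,50),42,5),((600,200,50),42,5),((599,180,50),42,5),((551,110,50),42,5),((551,30,50),42,5),((480,30,50),42,5),((588,83,44),42,0),((470,83,80),42,0),((470,-60,120),42,-10),((560,-200,150),42,-25),((593,-281,75),42,-30)):
    q,e=ik(np.array(p,float),l,y,q);print(p,l,y,q.round(0),round(e,1))
E
python3 tr.py
```

```text
(500, 98, 110) 25 5 [ 12.   9. 126.  -8.  21. -77.] 0.0
(470, 98, 150) 20 5 [ 12.   4. 122.  -4.  34. -80.] 0.0
(460, 98, 150) 20 20 [   8.    3.  123.    7.   35. -108.] 0.0
(460, 98, 150) 20 35 [   3.    4.  122.   17.   38. -134.] 0.0
(460, 98, 150) 28 40 [   1.    3.  125.   26.   34. -147.] 13.1
(460, 98, 150) 35 40 [   3.    1.  128.   29.   28. -147.] 30.0
(460, 98, 150) 42 40 [   5.   -1.  130.   32.   23. -147.] 46.1
(460, 98, 150) 48 32 [   7.   -3.  135.   40.   13. -147.] 43.5
(460, 98, 150) 48 20 [  10.   -3.  139.   50.    3. -147.] 23.6
(460, 98, 150) 42 5 [ 15.  -1. 139. -77.   7.  -5.] 4.7
(480, 110, 50) 42 5 [ 15.  11. 136. -77.   5.  -5.] 48.4
(580, 205, 50) 42 5 [ 25.  21. 123. -77.  12.   3.] 35.3
(600, 200, 50) 42 5 [ 23.  22. 121. -77.  11.   2.] 33.5
(599, 180, 50) 42 5 [ 21.  22. 122. -77.  10.  -0.] 34.9
(551, 110, 50) 42 5 [ 12.  16. 129. -77.   3.  -7.] 42.5
(551, 30, 50) 42 5 [  4.  15. 130. -77.   3. -13.] 42.5
(480, 30, 50) 42 5 [  5.   9. 137. -77.   3. -13.] 47.6
(588, 83, 44) 42 0 [ 10.  19. 126. -77.   5.  -5.] 41.6
(470, 83, 80) 42 0 [ 14.   6. 137. -77.   8.  -1.] 36.2
(470, -60, 120) 42 -10 [ -7.   2. 139. -77.   3. -10.] 17.3
(560, -200, 150) 42 -25 [-18.  10. 127. -77.   5.  -8.] 0.0
(593, -281, 75) 42 -30 [-25.  21. 120. -77.   3.  -9.] 18.0
```

```bash
cat > tr.py <<'E'
from kin import *
from workcell import env
s=env.state();q=np.array(s["qpos"],float);A=r("xyz",s["ee_rot"]);p=np.array(s["ee_pos"])
import kin
OFF0=kin.OFF
for P,l,y,sg,n in(((470,98,150),20,10,0,3),((460,98,160),20,20,60,6),((460,98,160),20,30,120,6),((460,98,160),20,40,180,6),((460,98,160),35,45,180,3),((460,98,160),45,40,180,3),((460,98,150),48,20,180,3),((460,98,140),42,5,180,3)):
    T=ori(l,y)*r("z",sg);w=(T*A.inv()).as_rotvec()/n
    def e(q):
        x,B=fk(q,G);return np.r_[x-P,(B*OFF0*T.inv()).as_rotvec()*300]
    for k in range(n):pass
    f=least_squares(e,np.clip(q,LO+.1,HI-.1),bounds=(LO,HI));
    print("row x%d"%n,w.round(3),((np.array(P)-p)/n).round(0),"|",l,y,sg,(f.x).round(0),"dq/row",(np.abs(f.x-q).max()/n).round(0),round(np.abs(f.fun).max(),1))
    q=f.x;A=T;p=np.array(P,float)
E
python3 tr.py
```

```text
row x3 [-0.001  0.079  0.004] [-25.  -0.  25.] | 20 10 0 [ 11.   4. 122.  -0.  34. -89.] dq/row 22.0 0.0
row x6 [ 0.057  0.015 -0.135] [-2.  0.  2.] | 20 20 60 [  8.   3. 122.   7.  36. -47.] dq/row 7.0 0.0
row x6 [ 0.053  0.025 -0.135] [0. 0. 0.] | 20 30 120 [  5.   3. 121.  14.  38.  -5.] dq/row 7.0 0.0
row x6 [ 0.048  0.034 -0.135] [0. 0. 0.] | 20 40 180 [  2.   4. 120.  19.  41.  39.] dq/row 7.0 0.0
row x3 [ 0.059 -0.064  0.029] [0. 0. 0.] | 35 45 180 [ -9.   3. 129.  50.  37.  -2.] dq/row 14.0 0.0
row x3 [ 0.039 -0.043 -0.029] [0. 0. 0.] | 45 40 180 [-13.   3. 136.  76.  36. -27.] dq/row 9.0 0.0
row x3 [ 0.009 -0.015 -0.116] [ 0.  0. -3.] | 48 20 180 [  0.   1. 144. 128.  18. -53.] dq/row 17.0 0.0
row x3 [-0.008  0.034 -0.087] [ 0.  0. -3.] | 42 5 180 [  16.    1.  141.  245.    8. -147.] dq/row 39.0 0.5
```

```bash
python3 - <<'E'
s=open('tr.py').read()
s=s.replace("((460,98,140),42,5,180,3))","((480,90,60),42,15,180,4),((540,72,50),42,15,180,4),((551,30,50),42,15,180,4),((480,30,50),42,15,180,4),((480,195,50),42,15,180,4),((600,195,50),42,15,180,4),((599,176,50),42,15,180,4),((551,110,50),42,15,180,4),((588,83,44),42,0,180,4),((470,83,80),42,0,180,4),((470,-60,120),42,-10,180,4),((560,-200,150),42,-25,180,6),((593,-281,75),42,-25,180,6))")
open('tr.py','w').write(s)
E
python3 tr.py | tail -14
python3 -m jog '[{"dx":-0.025,"dy":0,"dz":0.025,"wx":0,"wy":0.04,"wz":0,"grip":1},{"dx":-0.025,"dy":0,"dz":0.025,"wx":0,"wy":0.04,"wz":0,"grip":1},{"dx":-0.025,"dy":0,"dz":0.025,"wx":0,"wy":0.05,"wz":0,"grip":1},{"dx":-0.01,"dy":0,"dz":0.01,"wx":0,"wy":0.05,"wz":0,"grip":1},{"dx":0,"dy":0,"dz":0,"wx":0,"wy":0.05,"wz":0,"grip":1},{"dx":0,"dy":0,"dz":0,"wx":0,"wy":0,"wz":0,"grip":1}]' 40; python3 ori.py 20 10
```

```text
row x3 [ 0.009 -0.015 -0.116] [ 0.  0. -3.] | 48 20 180 [  0.   1. 144. 128.  18. -53.] dq/row 17.0 0.0
row x4 [-0.008  0.025 -0.022] [  5.  -2. -22.] | 42 15 180 [  4.  15. 146. 162.  23. -81.] dq/row 9.0 0.0
row x4 [0. 0. 0.] [15. -4. -2.] | 42 15 180 [  0.  20. 140. 154.  22. -76.] dq/row 2.0 0.0
row x4 [0. 0. 0.] [  3. -10.   0.] | 42 15 180 [ -7.  20. 138. 140.  23. -69.] dq/row 3.0 0.0
row x4 [0. 0. 0.] [-18.   0.   0.] | 42 15 180 [ -9.  17. 147. 145.  28. -76.] dq/row 2.0 0.0
row x4 [0. 0. 0.] [ 0. 41.  0.] | 42 15 180 [ 25.  18. 143. 197.  24. -98.] dq/row 13.0 0.0
row x4 [0. 0. 0.] [30.  0.  0.] | 42 15 180 [ 18.  24. 129. 188.  15. -95.] dq/row 3.0 0.0
row x4 [0. 0. 0.] [-0. -5.  0.] | 42 15 180 [ 15.  23. 130. 181.  15. -91.] dq/row 2.0 0.0
row x4 [0. 0. 0.] [-12. -16.   0.] | 42 15 180 [  7.  20. 138. 164.  20. -81.] dq/row 4.0 0.0
row x4 [ 0.     0.    -0.065] [ 9. -7. -2.] | 42 0 180 [  11.   23.  134.  203.   19. -103.] dq/row 10.0 0.0
row x4 [0. 0. 0.] [-30.   0.   9.] | 42 0 180 [  16.   11.  145.  213.   20. -109.] dq/row 3.0 0.0
row x4 [-0.     0.    -0.044] [  0. -36.  10.] | 42 -10 180 [ -8.   4. 143. 191.   8. -99.] dq/row 6.0 0.0
row x6 [-0.    -0.    -0.044] [ 15. -23.   5.] | 42 -25 180 [ -19.   11.  128.  241.    4. -147.] dq/row 8.0 7.0
row x6 [0. 0. 0.] [  6. -14. -12.] | 42 -25 180 [-27.  22. 125. 171.   9. -83.] dq/row 12.0 0.0
time_s: 4.3
ee_pos: [512.3, 82.6, 119.0]
ee_rot: [-176.5, 26.0, -170.6]
force: [0.8, 0.3, 0.1]
gripper_width: 0.5
w [0.038 0.112 0.034] q [ 10.4   8.5 125.  -11.   21.  -78.7] p [512.3  82.6 119. ] z [ 0.34  0.06 -0.94]
```

```bash
python3 -m jog '[{"dx":-0.025,"dy":0,"dz":0.02,"wx":0.02,"wy":0.06,"wz":0.017,"grip":1},{"dx":-0.025,"dy":0,"dz":0.02,"wx":0.02,"wy":0.055,"wz":0.017,"grip":1},{"dx":0,"dy":0,"dz":0,"wx":0.057,"wy":0.015,"wz":-0.135,"grip":1},{"dx":0,"dy":0,"dz":0,"wx":0.057,"wy":0.015,"wz":-0.135,"grip":1},{"dx":0,"dy":0,"dz":0,"wx":0.057,"wy":0.015,"wz":-0.135,"grip":1},{"dx":0,"dy":0,"dz":0,"wx":0.057,"wy":0.015,"wz":-0.135,"grip":1},{"dx":0,"dy":0,"dz":0,"wx":0.057,"wy":0.015,"wz":-0.135,"grip":1},{"dx":0,"dy":0,"dz":0,"wx":0.057,"wy":0.015,"wz":-0.135,"grip":1},{"dx":0,"dy":0,"dz":0,"wx":0.053,"wy":0.025,"wz":-0.135,"grip":1},{"dx":0,"dy":0,"dz":0,"wx":0.053,"wy":0.025,"wz":-0.135,"grip":1}]' 40
python3 -m jog '[{"dx":0,"dy":0,"dz":0,"wx":0.053,"wy":0.025,"wz":-0.135,"grip":1},{"dx":0,"dy":0,"dz":0,"wx":0.053,"wy":0.025,"wz":-0.135,"grip":1},{"dx":0,"dy":0,"dz":0,"wx":0.053,"wy":0.025,"wz":-0.135,"grip":1},{"dx":0,"dy":0,"dz":0,"wx":0.053,"wy":0.025,"wz":-0.135,"grip":1},{"dx":0,"dy":0,"dz":0,"wx":0.048,"wy":0.034,"wz":-0.135,"grip":1},{"dx":0,"dy":0,"dz":0,"wx":0.048,"wy":0.034,"wz":-0.135,"grip":1},{"dx":0,"dy":0,"dz":0,"wx":0.048,"wy":0.034,"wz":-0.135,"grip":1},{"dx":0,"dy":0,"dz":0,"wx":0.048,"wy":0.034,"wz":-0.135,"grip":1},{"dx":0,"dy":0,"dz":0,"wx":0.048,"wy":0.034,"wz":-0.135,"grip":1},{"dx":0,"dy":0,"dz":0,"wx":0.048,"wy":0.034,"wz":-0.135,"grip":1}]' 40
python3 - <<'E'
s=open('tr.py').read()
i=s.index("((470,98,150)");j=s.index("((460,98,160),35,45")
open('tr.py','w').write(s[:i]+s[j:])
E
python3 tr.py | head -5
```

```text
time_s: 5.3
ee_pos: [459.8, 81.4, 156.0]
ee_rot: [160.7, 3.0, 122.5]
force: [0.1, 0.1, 0.1]
gripper_width: 0.6
time_s: 6.3
ee_pos: [459.8, 81.4, 155.8]
ee_rot: [179.9, -19.9, 39.8]
force: [-0.3, -0.3, 0.3]
gripper_width: 0.3
row x3 [ 0.06  -0.065  0.03 ] [0. 6. 1.] | 35 45 180 [ -9.   3. 129.  50.  37.  -2.] dq/row 13.0 0.0
row x3 [ 0.039 -0.043 -0.029] [0. 0. 0.] | 45 40 180 [-13.   3. 136.  76.  36. -27.] dq/row 9.0 0.0
row x3 [ 0.009 -0.015 -0.116] [ 0.  0. -3.] | 48 20 180 [  0.   1. 144. 128.  18. -53.] dq/row 17.0 0.0
row x4 [-0.008  0.025 -0.022] [  5.  -2. -22.] | 42 15 180 [  4.  15. 146. 162.  23. -81.] dq/row 9.0 0.0
row x4 [0. 0. 0.] [15. -4. -2.] | 42 15 180 [  0.  20. 140. 154.  22. -76.] dq/row 2.0 0.0
```

```bash
python3 -m jog '[{"dx":0,"dy":0.004,"dz":0,"wx":0.045,"wy":-0.049,"wz":0.022,"grip":1},{"dx":0,"dy":0.004,"dz":0,"wx":0.045,"wy":-0.049,"wz":0.022,"grip":1},{"dx":0,"dy":0.004,"dz":0,"wx":0.045,"wy":-0.049,"wz":0.022,"grip":1},{"dx":0,"dy":0.004,"dz":0,"wx":0.045,"wy":-0.049,"wz":0.022,"grip":1},{"dx":0,"dy":0,"dz":0,"wx":0.039,"wy":-0.043,"wz":-0.029,"grip":1},{"dx":0,"dy":0,"dz":0,"wx":0.039,"wy":-0.043,"wz":-0.029,"grip":1},{"dx":0,"dy":0,"dz":0,"wx":0.039,"wy":-0.043,"wz":-0.029,"grip":1},{"dx":0,"dy":0,"dz":0,"wx":0.005,"wy":-0.009,"wz":-0.07,"grip":1},{"dx":0,"dy":0,"dz":0,"wx":0.005,"wy":-0.009,"wz":-0.07,"grip":1},{"dx":0,"dy":0,"dz":0,"wx":0.005,"wy":-0.009,"wz":-0.07,"grip":1}]' 40
python3 - <<'E'
s=open('tr.py').read()
i=s.index("((460,98,160),35,45");j=s.index("((480,90,60)")
open('tr.py','w').write(s[:i]+s[j:])
E
python3 tr.py | head -2
```

```text
time_s: 7.3
ee_pos: [458.9, 98.0, 155.3]
ee_rot: [179.6, -46.8, 28.3]
force: [0.8, 0.1, -0.3]
gripper_width: 0.6
row x4 [-0.007  0.02  -0.056] [  5.  -2. -24.] | 42 15 180 [  4.  15. 146. 162.  23. -81.] dq/row 16.0 0.0
row x4 [0. 0. 0.] [15. -4. -2.] | 42 15 180 [  0.  20. 140. 154.  22. -76.] dq/row 2.0 0.0
```

```bash
python3 -m jog '[{"dx":0.008,"dy":-0.003,"dz":-0.019,"wx":-0.005,"wy":0.016,"wz":-0.045,"grip":1},{"dx":0.008,"dy":-0.003,"dz":-0.019,"wx":-0.005,"wy":0.016,"wz":-0.045,"grip":1},{"dx":0.008,"dy":-0.003,"dz":-0.019,"wx":-0.005,"wy":0.016,"wz":-0.045,"grip":1},{"dx":0.008,"dy":-0.003,"dz":-0.019,"wx":-0.005,"wy":0.016,"wz":-0.045,"grip":1},{"dx":0.008,"dy":-0.003,"dz":-0.019,"wx":-0.005,"wy":0.016,"wz":-0.045,"grip":1},{"dx":0.015,"dy":-0.003,"dz":-0.005,"wx":0,"wy":0,"wz":0,"grip":1},{"dx":0.015,"dy":-0.003,"dz":-0.005,"wx":0,"wy":0,"wz":0,"grip":1},{"dx":0.012,"dy":-0.003,"dz":0,"wx":0,"wy":0,"wz":0,"grip":1},{"dx":0,"dy":0,"dz":0,"wx":0,"wy":0,"wz":0,"grip":1}]' 40; python3 ori.py 42 15
```

```text
time_s: 8.2
ee_pos: [546.1, 73.7, 53.3]
ee_rot: [179.9, -42.5, 15.3]
force: [0.4, -0.7, 0.3]
gripper_width: 0.4
w [-2.038 -0.549  2.322] q [  0.5  19.6 139.  153.2  22.3 -76. ] p [546.1  73.7  53.3] z [ 0.65  0.17 -0.74]
```

```bash
cat > ang.py <<'E'
# spoke angle relative to front (mod 72), from black ends in both views, excluding arm-occluded ones by robust score
from h import *
import sys
O=np.array([660.8,83.1,0]);Y=-0.0129
def meas(tag,src=None):
    out={}
    for n in("top","side"):
        im=cv2.imread(src[n]) if src else env.grab_frame(n)[:,:,::-1].copy()
        if not src: cv2.imwrite(f"pics/{n}_{tag}.png",im)
        g=cv2.cvtColor(im,cv2.COLOR_BGR2GRAY).astype(np.float32);sc=[]
        for th in np.arange(-36,36,.5):
            v=[]
            for k in range(5):
                a=Y+np.pi+np.radians(th+72*k)
                P=np.array([O+rot(a+np.radians(e/rr*57.3) ,(rr,0,70)) for rr in(128,133,138) for e in(-3,0,3)])
                S=np.array([O+rot(a+np.radians(s*8),(rr,0,70)) for rr in(128,133,138) for s in(-1,1)])
                w=lambda X:cv2.remap(g,proj(n,X).astype(np.float32).reshape(-1,1,2),None,1).mean()
                v.append(np.clip(w(S)-w(P),-20,60))
            sc.append(v)
        sc=np.array(sc);t=np.arange(-36,36,.5);i=sc.sum(1).argmax();out[n]=(t[i],sc[i].round())
        print(n,t[i],sc[i].round(), "per-spoke argmax",[(t[j],round(float(sc[j,k]))) for k,j in enumerate(sc.argmax(0))])
if __name__=="__main__":
    if sys.argv[1]=="0": meas("0",{"top":"pics/top0.png","side":"pics/side0.png"})
    else: meas(sys.argv[1])
E
python3 ang.py 0
python3 -m jog '[{"dx":0,"dy":-0.007,"dz":0,"wx":0,"wy":0,"wz":0,"grip":1},{"dx":0,"dy":-0.007,"dz":0,"wx":0,"wy":0,"wz":0,"grip":1},{"dx":0,"dy":-0.007,"dz":0,"wx":0,"wy":0,"wz":0,"grip":1},{"dx":0,"dy":-0.007,"dz":-0.001,"wx":0,"wy":0,"wz":0,"grip":1},{"dx":0,"dy":-0.007,"dz":-0.001,"wx":0,"wy":0,"wz":0,"grip":1},{"dx":0,"dy":-0.006,"dz":-0.001,"wx":0,"wy":0,"wz":0,"grip":1},{"dx":0,"dy":0,"dz":0,"wx":0,"wy":0,"wz":0,"grip":1}]' 40; python3 ang.py A
```

```text
top 21.0 [60. 17. 25. 26. 60.] per-spoke argmax [(np.float64(21.0), 60), (np.float64(25.5), 34), (np.float64(22.5), 30), (np.float64(21.5), 26), (np.float64(20.0), 60)]
side 21.5 [60. 60. -1. -3. 38.] per-spoke argmax [(np.float64(21.0), 60), (np.float64(20.0), 60), (np.float64(-18.5), 60), (np.float64(34.5), 34), (np.float64(22.0), 38)]
time_s: 8.9
ee_pos: [543.3, 32.2, 49.4]
ee_rot: [179.9, -42.3, 15.2]
force: [0.3, -0.7, 0.7]
gripper_width: 0.6
top 30.5 [60. -1. 26. 25. 60.] per-spoke argmax [(np.float64(30.0), 60), (np.float64(-36.0), 7), (np.float64(-30.5), 32), (np.float64(30.5), 25), (np.float64(28.5), 60)]
side 33.5 [60. 60.  0. 48. 18.] per-spoke argmax [(np.float64(31.0), 60), (np.float64(28.0), 60), (np.float64(-13.5), 60), (np.float64(34.5), 52), (np.float64(-36.0), 44)]
```

```bash
python3 -m jog '[{"dx":-0.032,"dy":0.008,"dz":0,"wx":0,"wy":0,"wz":0,"grip":1},{"dx":-0.031,"dy":0.02,"dz":0,"wx":0,"wy":0,"wz":0,"grip":1},{"dx":0,"dy":0.037,"dz":0,"wx":0,"wy":0,"wz":0,"grip":1},{"dx":0,"dy":0.037,"dz":0,"wx":0,"wy":0,"wz":0,"grip":1},{"dx":0,"dy":0.037,"dz":0,"wx":0,"wy":0,"wz":0,"grip":1},{"dx":0,"dy":0.037,"dz":0,"wx":0,"wy":0,"wz":0,"grip":1},{"dx":0,"dy":0,"dz":0,"wx":0,"wy":0,"wz":0,"grip":1}]' 40; python3 ori.py 42 15
```

```text
time_s: 9.7
ee_pos: [480.8, 214.6, 50.2]
ee_rot: [-180.0, -42.5, 15.7]
force: [-0.0, 0.7, -0.3]
gripper_width: 0.3
w [-2.032 -0.557  2.319] q [ 28.1  18.9 142.1 200.8  24.3 -99.8] p [480.8 214.6  50.2] z [ 0.65  0.17 -0.74]
```

```bash
python3 -m jog '[{"dx":0.03,"dy":-0.002,"dz":0,"wx":0,"wy":0,"wz":0,"grip":1},{"dx":0.03,"dy":-0.002,"dz":0,"wx":0,"wy":0,"wz":0,"grip":1},{"dx":0.03,"dy":-0.002,"dz":0,"wx":0,"wy":0,"wz":0,"grip":1},{"dx":0.03,"dy":0,"dz":0,"wx":0,"wy":0,"wz":0,"grip":1},{"dx":0,"dy":0,"dz":0,"wx":0,"wy":0,"wz":0,"grip":1}]' 40
python3 -m jog '[{"dx":0,"dy":-0.008,"dz":0,"wx":0,"wy":0,"wz":0,"grip":1},{"dx":0,"dy":-0.008,"dz":0,"wx":0,"wy":0,"wz":0,"grip":1},{"dx":-0.008,"dy":-0.009,"dz":0,"wx":0,"wy":0,"wz":0,"grip":1},{"dx":-0.008,"dy":-0.009,"dz":0,"wx":0,"wy":0,"wz":0,"grip":1},{"dx":-0.008,"dy":-0.009,"dz":0,"wx":0,"wy":0,"wz":0,"grip":1},{"dx":-0.006,"dy":-0.011,"dz":0,"wx":0,"wy":0,"wz":0,"grip":1},{"dx":-0.006,"dy":-0.011,"dz":0,"wx":0,"wy":0,"wz":0,"grip":1},{"dx":-0.006,"dy":-0.011,"dz":0,"wx":0,"wy":0,"wz":0,"grip":1}]' 40
```

```text
time_s: 10.2
ee_pos: [605.0, 202.3, 50.8]
ee_rot: [179.9, -42.7, 15.1]
force: [-0.5, -0.0, -0.7]
gripper_width: 0.3
time_s: 11.0
ee_pos: [557.0, 126.4, 49.1]
ee_rot: [179.9, -42.3, 15.3]
force: [1.0, 0.5, -0.2]
gripper_width: 0.3
```

```bash
python3 ang.py B1; python3 -c "
import cv2
a=cv2.imread('pics/top_B1.png')[180:380,110:310];b=cv2.imread('pics/side_B1.png')[220:390,230:430]
cv2.imwrite('pics/B1c.png',cv2.hconcat([cv2.resize(a,(400,400),interpolation=2),cv2.resize(b,(400,400),interpolation=2)]))"
```

```text
top -7.5 [47. 10. 31. 38. 60.] per-spoke argmax [(np.float64(-12.5), 60), (np.float64(22.0), 42), (np.float64(-5.5), 35), (np.float64(-6.5), 39), (np.float64(-11.5), 60)]
side -6.0 [ 1. 60. 60. -0. 50.] per-spoke argmax [(np.float64(13.5), 42), (np.float64(-9.0), 60), (np.float64(-9.5), 60), (np.float64(34.0), 24), (np.float64(-6.0), 50)]
```

View pics/B1c.png

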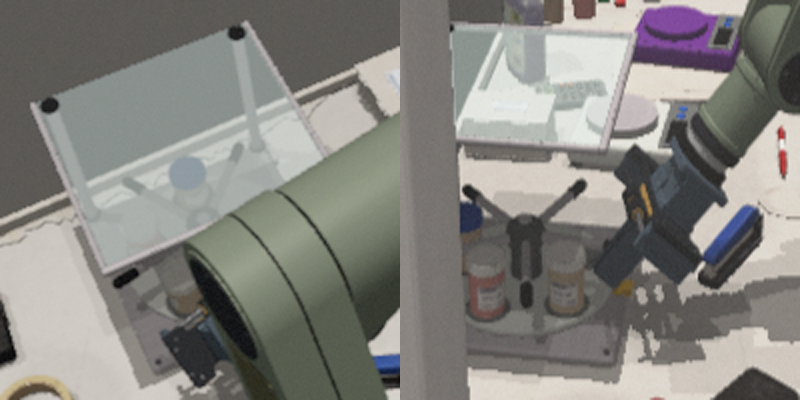

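The pushing works: the spoke is now at about -6.5 degrees, all three pots are upright, and the blue one is at the back (187,172 in the crop). I'll finish this stroke.

```bash
python3 -m jog '[{"dx":-0.001,"dy":-0.011,"dz":0,"wx":0,"wy":0,"wz":0,"grip":1},{"dx":-0.001,"dy":-0.011,"dz":0,"wx":0,"wy":0,"wz":0,"grip":1},{"dx":-0.001,"dy":-0.011,"dz":0,"wx":0,"wy":0,"wz":0,"grip":1},{"dx":-0.002,"dy":-0.011,"dz":0,"wx":0,"wy":0,"wz":0,"grip":1},{"dx":-0.002,"dy":-0.011,"dz":0,"wx":0,"wy":0,"wz":0,"grip":1},{"dx":-0.002,"dy":-0.011,"dz":0,"wx":0,"wy":0,"wz":0,"grip":1},{"dx":-0.001,"dy":-0.011,"dz":0,"wx":0,"wy":0,"wz":0,"grip":1},{"dx":-0.001,"dy":-0.011,"dz":0,"wx":0,"wy":0,"wz":0,"grip":1},{"dx":0,"dy":-0.009,"dz":0,"wx":0,"wy":0,"wz":0,"grip":1},{"dx":0,"dy":0,"dz":0,"wx":0,"wy":0,"wz":0,"grip":1}]' 40; python3 ang.py B2
```

```text
time_s: 12.1
ee_pos: [547.3, 29.3, 49.2]
ee_rot: [179.9, -42.3, 15.2]
force: [-0.7, -0.3, 0.1]
gripper_width: 0.6
top 32.0 [60. -1. 24. 25. 60.] per-spoke argmax [(np.float64(31.0), 60), (np.float64(-36.0), 23), (np.float64(-28.5), 28), (np.float64(33.0), 25), (np.float64(31.0), 60)]
side 35.0 [60. 60.  0. 56. 40.] per-spoke argmax [(np.float64(33.0), 60), (np.float64(-36.0), 60), (np.float64(-36.0), 60), (np.float64(35.5), 58), (np.float64(-36.0), 58)]
```

```bash
python3 -m jog '[{"dx":-0.032,"dy":0.008,"dz":0,"wx":0,"wy":0,"wz":0,"grip":1},{"dx":-0.031,"dy":0.02,"dz":0,"wx":0,"wy":0,"wz":0,"grip":1},{"dx":0,"dy":0.037,"dz":0,"wx":0,"wy":0,"wz":0,"grip":1},{"dx":0,"dy":0.037,"dz":0,"wx":0,"wy":0,"wz":0,"grip":1},{"dx":0,"dy":0.037,"dz":0,"wx":0,"wy":0,"wz":0,"grip":1},{"dx":0,"dy":0.037,"dz":0,"wx":0,"wy":0,"wz":0,"grip":1},{"dx":0,"dy":0,"dz":0,"wx":0,"wy":0,"wz":0,"grip":1}]' 40
```

```text
time_s: 12.9
ee_pos: [484.6, 211.8, 50.1]
ee_rot: [180.0, -42.5, 15.7]
force: [0.4, -0.7, 0.2]
gripper_width: 0.1
```

```bash
python3 -m jog '[{"dx":0.03,"dy":-0.002,"dz":0,"wx":0,"wy":0,"wz":0,"grip":1},{"dx":0.03,"dy":0,"dz":0,"wx":0,"wy":0,"wz":0,"grip":1},{"dx":0.03,"dy":0,"dz":0,"wx":0,"wy":0,"wz":0,"grip":1},{"dx":0.028,"dy":0,"dz":0,"wx":0,"wy":0,"wz":0,"grip":1},{"dx":0,"dy":-0.008,"dz":0,"wx":0,"wy":0,"wz":0,"grip":1},{"dx":0,"dy":-0.008,"dz":0,"wx":0,"wy":0,"wz":0,"grip":1},{"dx":-0.008,"dy":-0.009,"dz":0,"wx":0,"wy":0,"wz":0,"grip":1},{"dx":-0.008,"dy":-0.009,"dz":0,"wx":0,"wy":0,"wz":0,"grip":1},{"dx":-0.008,"dy":-0.009,"dz":0,"wx":0,"wy":0,"wz":0,"grip":1},{"dx":-0.006,"dy":-0.011,"dz":0,"wx":0,"wy":0,"wz":0,"grip":1}]' 40
python3 -m jog '[{"dx":-0.006,"dy":-0.011,"dz":0,"wx":0,"wy":0,"wz":0,"grip":1},{"dx":-0.006,"dy":-0.011,"dz":0,"wx":0,"wy":0,"wz":0,"grip":1},{"dx":-0.001,"dy":-0.011,"dz":0,"wx":0,"wy":0,"wz":0,"grip":1},{"dx":-0.001,"dy":-0.011,"dz":0,"wx":0,"wy":0,"wz":0,"grip":1},{"dx":-0.001,"dy":-0.011,"dz":0,"wx":0,"wy":0,"wz":0,"grip":1},{"dx":-0.002,"dy":-0.011,"dz":0,"wx":0,"wy":0,"wz":0,"grip":1},{"dx":-0.002,"dy":-0.011,"dz":0,"wx":0,"wy":0,"wz":0,"grip":1},{"dx":-0.002,"dy":-0.011,"dz":0,"wx":0,"wy":0,"wz":0,"grip":1}]' 40
```

```text
time_s: 13.9
ee_pos: [572.6, 149.6, 49.8]
ee_rot: [179.9, -42.4, 15.3]
force: [0.1, 0.7, 0.3]
gripper_width: 0.1
time_s: 14.7
ee_pos: [551.2, 61.5, 49.3]
ee_rot: [179.9, -42.4, 15.3]
force: [0.4, 2.1, -0.2]
gripper_width: 0.5
```

```bash
python3 -m jog '[{"dx":-0.002,"dy":-0.011,"dz":0,"wx":0,"wy":0,"wz":0,"grip":1},{"dx":-0.002,"dy":-0.011,"dz":0,"wx":0,"wy":0,"wz":0,"grip":1},{"dx":0,"dy":-0.01,"dz":0,"wx":0,"wy":0,"wz":0,"grip":1},{"dx":0,"dy":0,"dz":0,"wx":0,"wy":0,"wz":0,"grip":1},{"dx":-0.032,"dy":0.008,"dz":0,"wx":0,"wy":0,"wz":0,"grip":1},{"dx":-0.031,"dy":0.02,"dz":0,"wx":0,"wy":0,"wz":0,"grip":1},{"dx":0,"dy":0.037,"dz":0,"wx":0,"wy":0,"wz":0,"grip":1},{"dx":0,"dy":0.037,"dz":0,"wx":0,"wy":0,"wz":0,"grip":1},{"dx":0,"dy":0.037,"dz":0,"wx":0,"wy":0,"wz":0,"grip":1},{"dx":0,"dy":0.037,"dz":0,"wx":0,"wy":0,"wz":0,"grip":1}]' 40
python3 -m jog '[{"dx":0,"dy":0,"dz":0,"wx":0,"wy":0,"wz":0,"grip":1}]' 40
python3 ang.py C; python3 -c "
import cv2
a=cv2.imread('pics/top_C.png')[180:380,110:310];b=cv2.imread('pics/side_C.png')[220:390,230:430]
cv2.imwrite('pics/Cc.png',cv2.hconcat([cv2.resize(a,(400,400),interpolation=2),cv2.resize(b,(400,400),interpolation=2)]))"
```

```text
time_s: 15.7
ee_pos: [483.8, 207.5, 49.2]
ee_rot: [179.9, -42.3, 15.3]
force: [1.6, -0.1, 0.6]
gripper_width: 0.5
time_s: 15.8
ee_pos: [484.6, 211.3, 50.0]
ee_rot: [180.0, -42.5, 15.7]
force: [1.6, 0.1, 0.5]
gripper_width: 0.4
top 34.0 [-1. 37. 27. 24. 60.] per-spoke argmax [(np.float64(-36.0), 60), (np.float64(15.5), 45), (np.float64(-36.0), 39), (np.float64(33.0), 25), (np.float64(31.0), 60)]
side 35.5 [60. 60. -0. 57. 29.] per-spoke argmax [(np.float64(30.5), 60), (np.float64(-36.0), 60), (np.float64(-36.0), 60), (np.float64(35.5), 57), (np.float64(-36.0), 58)]
```

View pics/Cc.png

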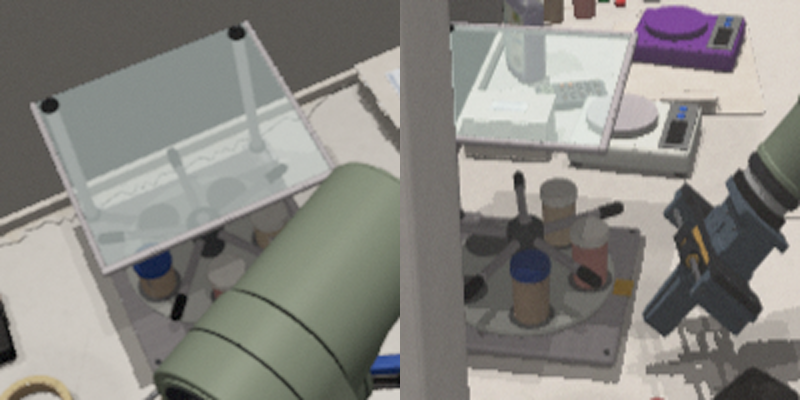

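The blue pot is at the left place (φ about -73 degrees), pink is at the front and the beige/white pot is at the right, all upright. One more stroke is needed.

```bash
python3 -m jog '[{"dx":0.03,"dy":-0.002,"dz":0,"wx":0,"wy":0,"wz":0,"grip":1},{"dx":0.03,"dy":0,"dz":0,"wx":0,"wy":0,"wz":0,"grip":1},{"dx":0.03,"dy":0,"dz":0,"wx":0,"wy":0,"wz":0,"grip":1},{"dx":0.028,"dy":0,"dz":0,"wx":0,"wy":0,"wz":0,"grip":1},{"dx":0,"dy":-0.008,"dz":0,"wx":0,"wy":0,"wz":0,"grip":1},{"dx":0,"dy":-0.008,"dz":0,"wx":0,"wy":0,"wz":0,"grip":1},{"dx":-0.008,"dy":-0.009,"dz":0,"wx":0,"wy":0,"wz":0,"grip":1},{"dx":-0.008,"dy":-0.009,"dz":0,"wx":0,"wy":0,"wz":0,"grip":1},{"dx":-0.008,"dy":-0.009,"dz":0,"wx":0,"wy":0,"wz":0,"grip":1},{"dx":-0.006,"dy":-0.011,"dz":0,"wx":0,"wy":0,"wz":0,"grip":1}]' 40
python3 -m jog '[{"dx":-0.006,"dy":-0.011,"dz":0,"wx":0,"wy":0,"wz":0,"grip":1},{"dx":-0.006,"dy":-0.011,"dz":0,"wx":0,"wy":0,"wz":0,"grip":1},{"dx":-0.001,"dy":-0.011,"dz":0,"wx":0,"wy":0,"wz":0,"grip":1},{"dx":-0.001,"dy":-0.011,"dz":0,"wx":0,"wy":0,"wz":0,"grip":1},{"dx":-0.001,"dy":-0.011,"dz":0,"wx":0,"wy":0,"wz":0,"grip":1},{"dx":-0.002,"dy":-0.011,"dz":0,"wx":0,"wy":0,"wz":0,"grip":1},{"dx":-0.002,"dy":-0.011,"dz":0,"wx":0,"wy":0,"wz":0,"grip":1},{"dx":-0.002,"dy":-0.011,"dz":0,"wx":0,"wy":0,"wz":0,"grip":1},{"dx":-0.002,"dy":-0.011,"dz":0,"wx":0,"wy":0,"wz":0,"grip":1}]' 40
python3 -m jog '[{"dx":-0.002,"dy":-0.01,"dz":0,"wx":0,"wy":0,"wz":0,"grip":1},{"dx":0,"dy":-0.004,"dz":0,"wx":0,"wy":0,"wz":0,"grip":1},{"dx":0,"dy":0,"dz":0,"wx":0,"wy":0,"wz":0,"grip":1}]' 40; python3 ang.py D; python3 - <<'E'
from h import *
w=env.get_calibration("wrist");im=env.grab_frame("wrist");cv2.imwrite("pics/w_D.png",im[:,:,::-1])
np.savez("w_D.npz",**{k:np.array(v) for k,v in w.items()});print(w)
E
```

```text
time_s: 16.9
ee_pos: [572.6, 147.7, 49.7]
ee_rot: [179.9, -42.4, 15.1]
force: [1.2, 1.6, 1.2]
gripper_width: 0.3
time_s: 17.8
ee_pos: [548.7, 49.0, 49.1]
ee_rot: [179.9, -42.3, 15.2]
force: [-0.0, 2.0, 0.3]
gripper_width: 0.8
time_s: 18.1
ee_pos: [547.0, 35.2, 49.0]
ee_rot: [179.9, -42.3, 15.1]
force: [0.5, 0.2, -0.7]
gripper_width: 0.6
top 29.5 [57. -2. 23. 24. 60.] per-spoke argmax [(np.float64(29.0), 60), (np.float64(19.0), 3), (np.float64(-30.5), 32), (np.float64(30.5), 25), (np.float64(28.5), 60)]
side 33.0 [60. 60.  0. 45. 25.] per-spoke argmax [(np.float64(31.0), 60), (np.float64(27.5), 60), (np.float64(5.5), 47), (np.float64(35.0), 55), (np.float64(-36.0), 52)]
{'fx': 371.64829954431775, 'fy': 371.64829954431775, 'cx': 324.3995488511933, 'cy': 241.7828912106215, 'R': array([[ 2.60216146e-01, -9.65550368e-01,  2.08877667e-04],
       [-8.54973985e-01, -2.30516287e-01, -4.64630741e-01],
       [ 4.48672533e-01,  1.20725836e-01, -8.85504506e-01]]), 't': array([-106.55589239,  525.70916458,  -21.74199428])}
```

View pics/w_D.png

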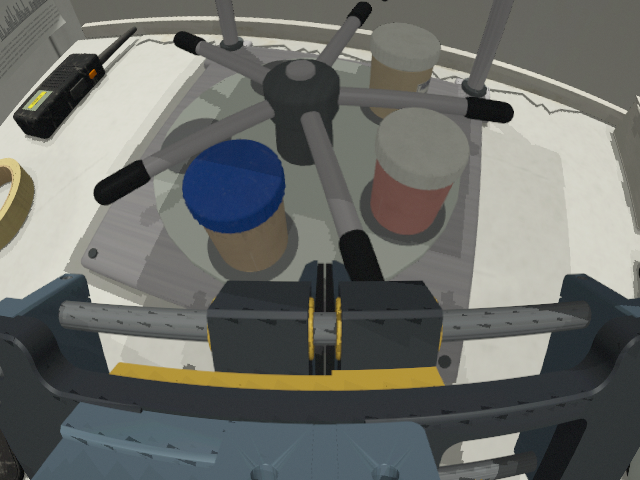

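The wrist view shows the blue lid at (235,180), the pink pot at (420,150), spoke ends at (98,191), (179,41) and (509,111), and plate screws at (93,253) and (445,362). I'll fit the remaining turn from these.

```bash
cat > wr.py <<'E'
from h import *
def fish(c,X):
    p=np.atleast_2d(X)@np.array(c["R"]).T+c["t"];th=np.arctan2(np.hypot(p[:,0],p[:,1]),p[:,2]);k=th/np.hypot(p[:,0],p[:,1])*c["fx"]
    return np.c_[p[:,0]*k+c["cx"],p[:,1]*k+c["cy"]]
def fray(c,u,z):
    R=np.array(c["R"]);o=-R.T@c["t"];v=np.array([u[0]-c["cx"],u[1]-c["cy"]]);r=np.hypot(*v);th=r/c["fx"]
    d=R.T@np.r_[v/r*np.sin(th),np.cos(th)];return o+d*(z-o[2])/d[2]
E
python3 - <<'E'
from wr import *
c=dict(np.load("w_D.npz"))
s1,s2=fray(c,(93,253),12),fray(c,(445,362),12);print("screws",s1,s2,"yaw",np.degrees(np.arctan2(-(s2-s1)[0],-(s2-s1)[1]))*-1)
tips=[((98,192),-1),((178,41),-2),((510,112),1),((366,6),2)]
def res(p):return np.ravel([fish(c,[p[0],p[1],0]+rot(np.pi+p[2]+k*2*np.pi/5,(141,0,70)))[0]-u for u,k in tips])
for k0 in(0,):
    f=least_squares(res,[660,83,np.radians(33)],loss="soft_l1");print(f.x[:2],np.degrees(f.x[2]),res(f.x).round(1))
print("lid blue",fray(c,(235,178),88),"pink",fray(c,(422,147),88),"hub",fray(c,(301,70),95))
E
```

```text
screws [541.76130853 211.34453119  12.        ] [536.1544797  -39.45212413  12.        ] yaw -1.2806954094609986
[666.23385827  84.35330763] 29.62416443562402 [ 0.1  1.1  1.6 -4.7 -0.6  0.3 -0.5 -0.2]
lid blue [578.259485    89.27603367  88.        ] pink [621.67980875   5.94140529  88.        ] hub [657.5359153   80.87064165  95.        ]
```

```bash
python3 -m jog '[{"dx":0.001,"dy":-0.004,"dz":0,"wx":0,"wy":0,"wz":0,"grip":1},{"dx":0.001,"dy":-0.004,"dz":0,"wx":0,"wy":0,"wz":0,"grip":1},{"dx":0,"dy":0,"dz":0,"wx":0,"wy":0,"wz":0,"grip":1}]' 40; cat > bl.py <<'E'
import sys
from wr import *
def lid(c,im,z=87):
    h=cv2.cvtColor(im,cv2.COLOR_RGB2HSV);m=cv2.inRange(h,(105,120,40),(125,255,255));m[270:]=0
    n,l,st,ce=cv2.connectedComponentsWithStats(m);k=1+st[1:,4].argmax();ys,xs=np.where(l==k)
    cn=max(cv2.findContours((l==k).astype(np.uint8),0,1)[0],key=cv2.contourArea)[:,0]
    # lid silhouette = hull of top & bottom circles (r25, z 88 & ~74)
    a=np.linspace(0,2*np.pi,90)
    def sil(x,y):
        P=np.r_[np.c_[x+25*np.cos(a),y+25*np.sin(a),0*a+88],np.c_[x+25*np.cos(a),y+25*np.sin(a),0*a+H]];return cv2.convexHull(fish(c,P).astype(np.float32))
    x,y=fray(c,ce[k],82)[:2];best=None
    for H in(72,76):
        f=least_squares(lambda p:[cv2.pointPolygonTest(sil(*p),(float(u),float(v)),True) for u,v in cn],[x,y],loss="soft_l1",diff_step=1e-3)
        print("lid H",H,f.x.round(1),"cost",round(f.cost/len(cn),2))
if __name__=="__main__":
    w=env.get_calibration("wrist");im=env.grab_frame("wrist");cv2.imwrite(f"pics/w_{sys.argv[1]}.png",im[:,:,::-1]);np.savez(f"w_{sys.argv[1]}.npz",**w)
    lid(w,im)
E
python3 -c "
from bl import *
lid(dict(np.load('w_D.npz')),cv2.imread('pics/w_D.png')[:,:,::-1].copy())"
python3 bl.py E
```

```text
time_s: 18.55
ee_pos: [549.9, 28.7, 49.3]
ee_rot: [179.9, -42.4, 15.3]
force: [-0.0, 0.5, -0.3]
gripper_width: 0.7
lid H 72 [581.   93.5] cost 1.62
lid H 76 [579.4  92.2] cost 0.74
lid H 72 [580.6  89. ] cost 1.61
lid H 76 [579.   87.7] cost 0.74
```

```bash
python3 -m jog '[{"dx":0.001,"dy":-0.005,"dz":0,"wx":0,"wy":0,"wz":0,"grip":1},{"dx":0,"dy":0,"dz":0,"wx":0,"wy":0,"wz":0,"grip":1}]' 40;python3 bl.py F; python3 ang.py F
python3 - <<'E'
import cv2
cv2.imwrite("pics/F.png",cv2.imread("pics/w_F.png")[:400])
E
```

```text
time_s: 18.8
ee_pos: [550.7, 23.5, 49.2]
ee_rot: [179.9, -42.3, 15.2]
force: [-0.0, 0.3, 0.4]
gripper_width: 0.4
lid H 72 [580.5  85.8] cost 1.6
lid H 76 [578.9  84.5] cost 0.73
top 35.0 [55. -2. 24. 25. 60.] per-spoke argmax [(np.float64(-36.0), 60), (np.float64(-36.0), 44), (np.float64(-24.5), 43), (np.float64(-36.0), 26), (np.float64(33.5), 60)]
side -35.0 [39. 60. 60.  0. 58.] per-spoke argmax [(np.float64(35.5), 60), (np.float64(-36.0), 60), (np.float64(-36.0), 60), (np.float64(35.5), 50), (np.float64(-35.0), 58)]
```

View pics/F.png

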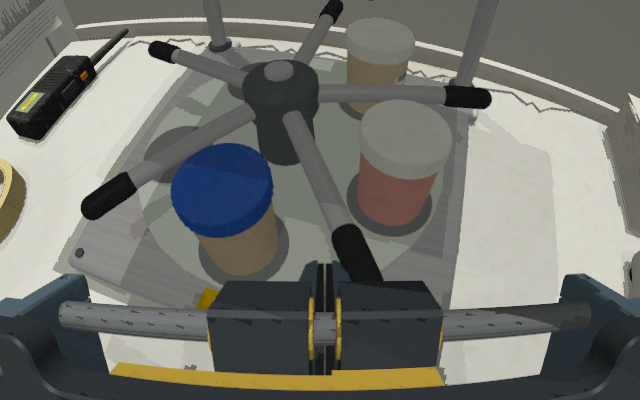

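The blue pot is at (579,84.5), on the mark line, and the wheel turn has come out as planned. I'll retract and square the tool up for the pick.

```bash
python3 -m jog '[{"dx":-0.012,"dy":0.002,"dz":0,"wx":0,"wy":0,"wz":0,"grip":1},{"dx":-0.03,"dy":0.002,"dz":0,"wx":0,"wy":0,"wz":0,"grip":1},{"dx":-0.03,"dy":0.01,"dz":0.005,"wx":0,"wy":0,"wz":0,"grip":1},{"dx":0,"dy":0.012,"dz":0.005,"wx":0,"wy":0,"wz":-0.053,"grip":-0.36},{"dx":0,"dy":0.012,"dz":0,"wx":0,"wy":0,"wz":-0.053,"grip":-0.36},{"dx":0,"dy":0.012,"dz":0,"wx":0,"wy":0,"wz":-0.053,"grip":-0.36},{"dx":0,"dy":0.011,"dz":0,"wx":0,"wy":0,"wz":-0.053,"grip":-0.36},{"dx":0,"dy":0,"dz":0,"wx":0,"wy":0,"wz":-0.053,"grip":-0.36},{"dx":0,"dy":0,"dz":0,"wx":0,"wy":0,"wz":0,"grip":-0.36}]' 40;python3 bl.py G
```

```text
time_s: 19.85
ee_pos: [478.0, 84.2, 59.3]
ee_rot: [179.9, -42.4, 0.7]
force: [-0.2, 0.6, -0.6]
gripper_width: 45.4
lid H 72 [582.5  83.6] cost 1.47
lid H 76 [579.4  83.7] cost 0.55
```

View pics/w_G.png

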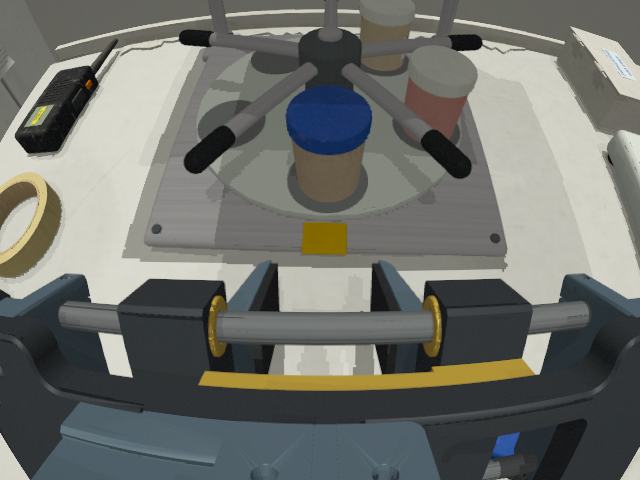

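In this view the blue pot sits in line with the yellow strip: lid (329,117), strip (325,238). The spokes are symmetric on either side of it. I'll compare the two numerically.

```bash
python3 - <<'E'
from wr import *
c=dict(np.load("w_G.npz"));im=cv2.imread("pics/w_G.png")
h=cv2.cvtColor(im,cv2.COLOR_BGR2HSV);m=cv2.inRange(h,(18,150,90),(32,255,255));m[260:]=0;m[:210]=0
ys,xs=np.where(m>0);k=(xs>295)&(xs<355);print("yellow px",xs[k].mean(),ys[k].mean(),fray(c,(xs[k].mean(),ys[k].mean()),12))
s1,s2=fray(c,(156,229),12),fray(c,(495,238.5),12);print(s1,s2,(s1+s2)/2,np.degrees((s1-s2)[0]/(s1-s2)[1]))
def res(p):return np.ravel([fish(c,[p[0],p[1],0]+rot(np.pi+p[2]+q*2*np.pi/5,(141,0,70)))[0]-u for u,q in tips])
tips=[((188,165),-1),((467,170),0),((181,37),-2),((480,42),1)]
f=least_squares(res,[660,83,np.radians(36)]);print(f.x[:2],np.degrees(f.x[2]),res(f.x).round(1))
E
```

```text
yellow px 324.46059291395517 238.0404916847433 [535.46342964  85.62136847  12.        ]
[541.9705665  210.91805747  12.        ] [536.64603342 -39.56724016  12.        ] [539.30829996  85.67540866  12.        ] 1.2179288613651402
[665.88431409  82.8635994 ] 35.324802167902284 [ 1.4  0.9 -1.4  1.   1.1 -0.8 -1.2 -0.8]
```

```bash
python3 -m jog '[{"dx":0.003,"dy":0,"dz":-0.009,"wx":0,"wy":0,"wz":0,"grip":-0.36},{"dx":0.003,"dy":0,"dz":-0.009,"wx":0,"wy":0,"wz":0,"grip":-0.36},{"dx":0.004,"dy":0,"dz":0,"wx":0,"wy":0,"wz":0,"grip":-0.36},{"dx":0,"dy":0,"dz":0,"wx":0,"wy":0,"wz":0,"grip":-0.36}]' 40
python3 -m jog '[{"dx":0.015,"dy":0,"dz":0,"wx":0,"wy":0,"wz":0,"grip":-0.36},{"dx":0.015,"dy":0,"dz":0,"wx":0,"wy":0,"wz":0,"grip":-0.36},{"dx":0.01,"dy":0,"dz":0,"wx":0,"wy":0,"wz":0,"grip":-0.36},{"dx":0,"dy":0,"dz":0,"wx":0,"wy":0,"wz":0,"grip":-0.36}]' 40
```

```text
time_s: 20.3
ee_pos: [489.4, 82.4, 41.6]
ee_rot: [179.9, -42.4, 0.6]
force: [-1.4, 0.5, 0.3]
gripper_width: 61.9
time_s: 20.7
ee_pos: [530.6, 82.9, 42.4]
ee_rot: [179.9, -42.6, 0.5]
force: [0.0, 0.1, -0.9]
gripper_width: 61.8
```

```bash
python3 -m jog '[{"dx":0.008,"dy":0.001,"dz":0,"wx":0,"wy":0,"wz":0,"grip":-0.36},{"dx":0.008,"dy":0,"dz":0,"wx":0,"wy":0,"wz":0,"grip":-0.36},{"dx":0.008,"dy":0,"dz":-0.001,"wx":0,"wy":0,"wz":0,"grip":-0.36},{"dx":0.008,"dy":0,"dz":0,"wx":0,"wy":0,"wz":0,"grip":-0.36},{"dx":0.008,"dy":0,"dz":0,"wx":0,"wy":0,"wz":0,"grip":-0.36},{"dx":0.008,"dy":0,"dz":0,"wx":0,"wy":0,"wz":0,"grip":-0.36},{"dx":0.006,"dy":0,"dz":0,"wx":0,"wy":0,"wz":0,"grip":-0.36},{"dx":0,"dy":0,"dz":0,"wx":0,"wy":0,"wz":0,"grip":-0.36}]' 15; python3 bl.py H; python3 -c "
import cv2
cv2.imwrite('pics/Hc.png',cv2.imread('pics/w_H.png')[60:400,120:540])"
```

```text
time_s: 21.5
ee_pos: [584.2, 84.1, 40.7]
ee_rot: [179.9, -42.5, 0.6]
force: [-0.4, 0.6, 1.3]
gripper_width: 62.5
lid H 72 [576.8  83.8] cost 13.45
lid H 76 [602.6  84. ] cost 15.83
```

View pics/Hc.png

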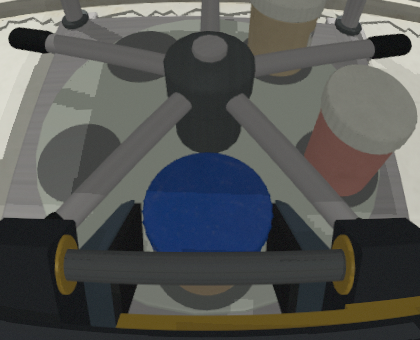

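The pot (blue lid at crop (208,205)) is centred between the fingers, and both spokes are clear. I'll close and lift.

```bash
python3 -m jog '[{"dx":0,"dy":0,"dz":0,"wx":0,"wy":0,"wz":0,"grip":1},{"dx":0,"dy":0,"dz":0,"wx":0,"wy":0,"wz":0,"grip":1},{"dx":0,"dy":0,"dz":0,"wx":0,"wy":0,"wz":0,"grip":1},{"dx":0,"dy":0,"dz":0,"wx":0,"wy":0,"wz":0,"grip":1},{"dx":0,"dy":0,"dz":0,"wx":0,"wy":0,"wz":0,"grip":1}]' 20
python3 -m jog '[{"dx":0,"dy":0,"dz":0.003,"wx":0,"wy":0,"wz":0,"grip":1},{"dx":0,"dy":0,"dz":0.005,"wx":0,"wy":0,"wz":0,"grip":1},{"dx":0,"dy":0,"dz":0.006,"wx":0,"wy":0,"wz":0,"grip":1},{"dx":0,"dy":0,"dz":0.006,"wx":0,"wy":0,"wz":0,"grip":1},{"dx":0,"dy":0,"dz":0,"wx":0,"wy":0,"wz":0,"grip":1}]' 20
```

```text
time_s: 22.05
ee_pos: [582.7, 84.1, 40.3]
ee_rot: [179.9, -42.4, 0.6]
force: [-1.2, 0.8, -1.2]
gripper_width: 45.9
time_s: 22.55
ee_pos: [583.8, 84.2, 62.1]
ee_rot: [179.9, -42.6, 0.5]
force: [-0.6, 0.1, -2.6]
gripper_width: 46.1
```

```bash
cat > rt.py <<'E'
from kin import *
from workcell import env
import kin
for ye in(0,-8,-15):
    s=env.state();q=np.array(s["qpos"],float);o=[]
    for P,f in(((530,84,70),0),((480,84,80),0),((480,20,110),.25),((490,-60,140),.5),((510,-140,140),.75),((540,-210,140),1),((584,-281,130),1),((584,-281,71),1)):
        T=ori(42.5,.5+ye*f)*r("z",180)
        def e(q):
            x,B=fk(q,G);return np.r_[x-P,(B*kin.OFF*T.inv()).as_rotvec()*300]
        g=least_squares(e,np.clip(q,LO+.1,HI-.1),bounds=(LO,HI));o.append((P,g.x.round(0).astype(int).tolist(),round(np.abs(g.fun).max(),1)));q=g.x
    print(ye,*o,sep="\n ")
E
python3 rt.py
```

```text
0
 ((530, 84, 70), [13, 16, 139, 206, 19, -106], np.float64(0.0))
 ((480, 84, 80), [15, 12, 144, 210, 20, -107], np.float64(0.0))
 ((480, 20, 110), [1, 6, 143, 183, 12, -92], np.float64(0.0))
 ((490, -60, 140), [-16, 3, 139, 106, 11, -28], np.float64(0.0))
 ((510, -140, 140), [-29, 7, 134, 89, 19, -21], np.float64(0.0))
 ((540, -210, 140), [-36, 12, 127, 80, 24, -17], np.float64(0.0))
 ((584, -281, 130), [-40, 19, 118, 74, 27, -14], np.float64(0.0))
 ((584, -281, 71), [-40, 24, 122, 92, 26, -35], np.float64(0.0))
-8
 ((530, 84, 70), [13, 16, 139, 206, 19, -106], np.float64(0.0))
 ((480, 84, 80), [15, 12, 144, 210, 20, -107], np.float64(0.0))
 ((480, 20, 110), [3, 6, 143, 195, 12, -102], np.float64(0.0))
 ((490, -60, 140), [-12, 3, 139, 124, 7, -40], np.float64(0.0))
 ((510, -140, 140), [-25, 6, 135, 99, 13, -23], np.float64(0.0))
 ((540, -210, 140), [-32, 11, 129, 88, 16, -16], np.float64(0.0))
 ((584, -281, 130), [-36, 18, 120, 81, 19, -12], np.float64(0.0))
 ((584, -281, 71), [-36, 23, 124, 107, 20, -40], np.float64(0.0))
-15
 ((530, 84, 70), [13, 16, 139, 206, 19, -106], np.float64(0.0))
 ((480, 84, 80), [15, 12, 144, 210, 20, -107], np.float64(0.0))
 ((480, 20, 110), [5, 6, 143, 206, 13, -109], np.float64(0.0))
 ((490, -60, 140), [-9, 3, 139, 159, 5, -71], np.float64(0.0))
 ((510, -140, 140), [-21, 6, 135, 116, 8, -33], np.float64(0.0))
 ((540, -210, 140), [-27, 10, 130, 100, 9, -20], np.float64(0.0))
 ((584, -281, 130), [-33, 17, 122, 88, 12, -12], np.float64(0.0))
 ((584, -281, 71), [-33, 23, 125, 125, 15, -50], np.float64(0.0))
```

```bash
python3 -m jog '[{"dx":-0.01,"dy":0,"dz":0.001,"wx":0,"wy":0,"wz":0,"grip":1},{"dx":-0.015,"dy":0,"dz":0.002,"wx":0,"wy":0,"wz":0,"grip":1},{"dx":-0.02,"dy":0,"dz":0.002,"wx":0,"wy":0,"wz":0,"grip":1},{"dx":-0.02,"dy":0,"dz":0.003,"wx":0,"wy":0,"wz":0,"grip":1},{"dx":-0.02,"dy":0,"dz":0.003,"wx":0,"wy":0,"wz":0,"grip":1},{"dx":-0.018,"dy":-0.005,"dz":0.005,"wx":0,"wy":0,"wz":0,"grip":1},{"dx":0,"dy":-0.015,"dz":0.006,"wx":0,"wy":0,"wz":0,"grip":1},{"dx":0,"dy":-0.015,"dz":0.008,"wx":0,"wy":0,"wz":0,"grip":1},{"dx":0,"dy":-0.015,"dz":0.008,"wx":0,"wy":0,"wz":0,"grip":1},{"dx":0,"dy":-0.012,"dz":0.005,"wx":0,"wy":0,"wz":0,"grip":1}]' 20
python3 -m jog '[{"dx":0.001,"dy":-0.008,"dz":0.003,"wx":0,"wy":0,"wz":0,"grip":1},{"dx":0.001,"dy":-0.008,"dz":0.003,"wx":0,"wy":0,"wz":0,"grip":1},{"dx":0.001,"dy":-0.008,"dz":0.003,"wx":0,"wy":0,"wz":0,"grip":1},{"dx":0.001,"dy":-0.008,"dz":0.003,"wx":0,"wy":0,"wz":0,"grip":1},{"dx":0.001,"dy":-0.008,"dz":0.003,"wx":0,"wy":0,"wz":0,"grip":1},{"dx":0.001,"dy":-0.008,"dz":0.003,"wx":0,"wy":0,"wz":0,"grip":1},{"dx":0.001,"dy":-0.008,"dz":0.003,"wx":0,"wy":0,"wz":0,"grip":1},{"dx":0.001,"dy":-0.008,"dz":0.003,"wx":0,"wy":0,"wz":0,"grip":1},{"dx":0.001,"dy":-0.008,"dz":0.003,"wx":0,"wy":0,"wz":0,"grip":1},{"dx":0.001,"dy":-0.008,"dz":0.003,"wx":0,"wy":0,"wz":0,"grip":1}]' 20
```

```text
time_s: 23.55
ee_pos: [478.2, 21.6, 103.4]
ee_rot: [179.9, -42.3, 0.6]
force: [0.5, -0.0, -0.8]
gripper_width: 46.3
time_s: 24.55
ee_pos: [488.2, -57.3, 132.7]
ee_rot: [180.0, -42.3, 0.6]
force: [-0.7, -0.1, -1.2]
gripper_width: 46.0
```

```bash
python3 -m jog '[{"dx":0.004,"dy":-0.016,"dz":0,"wx":0,"wy":0,"wz":0,"grip":1},{"dx":0.004,"dy":-0.016,"dz":0,"wx":0,"wy":0,"wz":0,"grip":1},{"dx":0.004,"dy":-0.016,"dz":0,"wx":0,"wy":0,"wz":0,"grip":1},{"dx":0.004,"dy":-0.016,"dz":0,"wx":0,"wy":0,"wz":0,"grip":1},{"dx":0,"dy":-0.016,"dz":0,"wx":0,"wy":0,"wz":0,"grip":1},{"dx":0,"dy":-0.016,"dz":0,"wx":0,"wy":0,"wz":0,"grip":1},{"dx":0,"dy":-0.014,"dz":0,"wx":0,"wy":0,"wz":0,"grip":1},{"dx":0,"dy":0,"dz":0,"wx":0,"wy":0,"wz":0,"grip":1}]' 20
cat > panfit.py <<'E'
from wr import *
import sys
def edge(im,pf):
    g=cv2.GaussianBlur(cv2.cvtColor(im,cv2.COLOR_RGB2GRAY).astype(np.float32),(0,0),.8)
    a=np.radians(np.arange(0,360,4));best=[]
    C=lambda x,y,r:np.c_[x+r*np.cos(a),y+r*np.sin(a),0*a+52]
    for x in np.arange(562,602,1.):
        for y in np.arange(-300,-262,1.):
            i,o=[cv2.remap(g,pf(C(x,y,r)).astype(np.float32).reshape(-1,1,2),None,1).ravel() for r in(53.5,60.5)]
            best.append((np.median(np.abs(i-o)),np.clip(np.abs(i-o),0,25).mean(),x,y))
    b=np.array(best);k=b[b[:,1].argsort()[-12:]];print(k[-1].round(1),"mean of top",k[:,2:].mean(0).round(1))
edge(cv2.imread("pics/top0.png")[:,:,::-1].copy(),lambda X:proj("top",X))
w=env.get_calibration("wrist");im=env.grab_frame("wrist");cv2.imwrite("pics/w_P.png",im[:,:,::-1]);np.savez("w_P.npz",**w)
edge(im,lambda X:fish(w,X))
P=fish(w,np.array([[580+57*np.cos(t),-281+57*np.sin(t),52] for t in np.arange(0,6.3,.2)]));print(P.min(0),P.max(0))
for u in P: cv2.circle(im,tuple(int(v) for v in u),1,(255,0,0),-1)
cv2.imwrite("pics/w_Pd.png",im[:,:,::-1])
E
python3 panfit.py
```

```text
time_s: 25.35
ee_pos: [505.0, -168.3, 132.9]
ee_rot: [180.0, -42.3, 0.5]
force: [0.1, 0.9, -1.4]
gripper_width: 45.9
[  23.4   19.5  574.  -279. ] mean of top [ 573.5 -278.5]
[  23.9   19.5  577.  -282. ] mean of top [ 577.8 -281.2]
[396.38883812 183.404739  ] [523.87650348 305.39515437]
```

```bash
python3 -m jog '[{"dx":0.0097,"dy":-0.014,"dz":0,"wx":0,"wy":0,"wz":0,"grip":1},{"dx":0.0097,"dy":-0.014,"dz":0,"wx":0,"wy":0,"wz":0,"grip":1},{"dx":0.0097,"dy":-0.014,"dz":0,"wx":0,"wy":0,"wz":0,"grip":1},{"dx":0.0097,"dy":-0.014,"dz":0,"wx":0,"wy":0,"wz":0,"grip":1},{"dx":0.0097,"dy":-0.014,"dz":0,"wx":0,"wy":0,"wz":0,"grip":1},{"dx":0.0097,"dy":-0.014,"dz":0,"wx":0,"wy":0,"wz":0,"grip":1},{"dx":0.0097,"dy":-0.014,"dz":0,"wx":0,"wy":0,"wz":0,"grip":1},{"dx":0.0097,"dy":-0.014,"dz":0,"wx":0,"wy":0,"wz":0,"grip":1},{"dx":0,"dy":0,"dz":-0.005,"wx":0,"wy":0,"wz":0,"grip":1},{"dx":0,"dy":0,"dz":0,"wx":0,"wy":0,"wz":0,"grip":1}]' 20
python3 -m jog '[{"dx":0,"dy":0,"dz":-0.01,"wx":0,"wy":0,"wz":0,"grip":1},{"dx":0,"dy":0,"dz":-0.01,"wx":0,"wy":0,"wz":0,"grip":1},{"dx":0,"dy":0,"dz":-0.01,"wx":0,"wy":0,"wz":0,"grip":1},{"dx":0,"dy":0,"dz":-0.01,"wx":0,"wy":0,"wz":0,"grip":1},{"dx":0,"dy":0,"dz":0,"wx":0,"wy":0,"wz":0,"grip":1}]' 20
python3 - <<'E'
import sys
sys.path.insert(0,".")
from h import *
o=[]
for n in("side","top"):
    im=env.grab_frame(n)[:,:,::-1].copy();cv2.imwrite(f"pics/{n}_I.png",im)
    u=proj(n,np.array([[578.5,-281,90]]))[0].astype(int);o.append(cv2.resize(im[u[1]-50:u[1]+50,u[0]-50:u[0]+50],(400,400),interpolation=2))
cv2.imwrite("pics/I.png",cv2.hconcat(o))
E
```

```text
time_s: 26.4
ee_pos: [582.6, -277.8, 126.9]
ee_rot: [-179.9, -42.3, 0.6]
force: [-0.0, -0.2, -0.9]
gripper_width: 46.1
time_s: 26.9
ee_pos: [582.0, -277.6, 86.5]
ee_rot: [-179.9, -42.2, 0.5]
force: [-0.2, -0.1, -1.6]
gripper_width: 46.1
```

```bash
python3 -m jog '[{"dx":0.0005,"dy":-0.003,"dz":-0.005,"wx":0,"wy":0,"wz":0,"grip":1},{"dx":0,"dy":0,"dz":-0.005,"wx":0,"wy":0,"wz":0,"grip":1},{"dx":0,"dy":0,"dz":-0.002,"wx":0,"wy":0,"wz":0,"grip":1},{"dx":0,"dy":0,"dz":0,"wx":0,"wy":0,"wz":0,"grip":1}]' 20
python3 -m jog '[{"dx":0,"dy":0,"dz":-0.0015,"wx":0,"wy":0,"wz":0,"grip":1},{"dx":0,"dy":0,"dz":-0.0015,"wx":0,"wy":0,"wz":0,"grip":1},{"dx":0,"dy":0,"dz":0,"wx":0,"wy":0,"wz":0,"grip":1}]' 20
```

```text
time_s: 27.4
ee_pos: [584.0, -282.9, 76.3]
ee_rot: [179.9, -42.4, 0.6]
force: [0.7, -0.5, -1.1]
gripper_width: 46.2
time_s: 27.7
ee_pos: [584.1, -282.9, 73.3]
ee_rot: [179.9, -42.4, 0.6]
force: [1.1, -0.1, -1.7]
gripper_width: 46.0
```

```bash
for i in 1 2 3; do :; done; python3 -m jog '[{"dx":0,"dy":0.001,"dz":-0.001,"wx":0,"wy":0,"wz":0,"grip":1},{"dx":0,"dy":0,"dz":0,"wx":0,"wy":0,"wz":0,"grip":1}]' 20
python3 -m jog '[{"dx":0,"dy":0,"dz":-0.001,"wx":0,"wy":0,"wz":0,"grip":1},{"dx":0,"dy":0,"dz":0,"wx":0,"wy":0,"wz":0,"grip":1}]' 20
python3 -m jog '[{"dx":0,"dy":0,"dz":-0.0007,"wx":0,"wy":0,"wz":0,"grip":1},{"dx":0,"dy":0,"dz":0,"wx":0,"wy":0,"wz":0,"grip":1}]' 20
```

```text
time_s: 27.9
ee_pos: [584.0, -281.7, 72.3]
ee_rot: [179.9, -42.4, 0.6]
force: [0.6, -0.0, -0.8]
gripper_width: 46.1
time_s: 28.1
ee_pos: [584.1, -281.9, 71.4]
ee_rot: [179.9, -42.4, 0.6]
force: [-0.4, 0.1, -0.3]
gripper_width: 46.0
time_s: 28.3
ee_pos: [584.1, -281.9, 70.7]
ee_rot: [179.9, -42.4, 0.6]
force: [0.6, 0.1, 0.0]
gripper_width: 46.3
```

```bash
python3 -m jog '[{"dx":0,"dy":0,"dz":-0.0007,"wx":0,"wy":0,"wz":0,"grip":1},{"dx":0,"dy":0,"dz":0,"wx":0,"wy":0,"wz":0,"grip":1}]' 20
python3 -m jog '[{"dx":0,"dy":0,"dz":-0.0007,"wx":0,"wy":0,"wz":0,"grip":1},{"dx":0,"dy":0,"dz":0,"wx":0,"wy":0,"wz":0,"grip":1}]' 20
```

```text
time_s: 28.5
ee_pos: [584.2, -281.9, 70.1]
ee_rot: [179.9, -42.4, 0.6]
force: [-0.7, 0.9, -0.3]
gripper_width: 45.9
time_s: 28.7
ee_pos: [584.4, -282.0, 70.0]
ee_rot: [179.9, -42.5, 0.6]
force: [-2.3, 0.7, 3.9]
gripper_width: 46.1
```

Contact is at TCP z 70.0, with a vertical force of about 4 N. I'll release, back out and check.

```bash
python3 -m jog '[{"dx":0,"dy":0,"dz":0,"wx":0,"wy":0,"wz":0,"grip":-0.1},{"dx":0,"dy":0,"dz":0,"wx":0,"wy":0,"wz":0,"grip":-0.25},{"dx":0,"dy":0,"dz":0,"wx":0,"wy":0,"wz":0,"grip":-0.4},{"dx":0,"dy":0,"dz":0,"wx":0,"wy":0,"wz":0,"grip":-0.4},{"dx":0,"dy":0,"dz":0,"wx":0,"wy":0,"wz":0,"grip":-0.4}]' 20
python3 -m jog '[{"dx":-0.006,"dy":0,"dz":0,"wx":0,"wy":0,"wz":0,"grip":-0.4},{"dx":-0.01,"dy":0,"dz":0,"wx":0,"wy":0,"wz":0,"grip":-0.4},{"dx":-0.015,"dy":0,"dz":0.002,"wx":0,"wy":0,"wz":0,"grip":-0.4},{"dx":-0.02,"dy":0,"dz":0.005,"wx":0,"wy":0,"wz":0,"grip":-0.4},{"dx":-0.02,"dy":0,"dz":0.01,"wx":0,"wy":0,"wz":0,"grip":-0.4},{"dx":-0.02,"dy":0,"dz":0.01,"wx":0,"wy":0,"wz":0,"grip":-0.4},{"dx":-0.01,"dy":0,"dz":0.01,"wx":0,"wy":0,"wz":0,"grip":-0.4},{"dx":0,"dy":0,"dz":0,"wx":0,"wy":0,"wz":0,"grip":-0.4}]' 20
python3 - <<'E'
import sys
sys.path.insert(0,".")
from wr import *
w=env.get_calibration("wrist");im=env.grab_frame("wrist")[:,:,::-1].copy();cv2.imwrite("pics/w_Z.png",im);np.savez("w_Z.npz",**w)
t=env.grab_frame("top")[:,:,::-1].copy();s=env.grab_frame("side")[:,:,::-1].copy()
h=cv2.cvtColor(im,cv2.COLOR_BGR2HSV);m=cv2.inRange(h,(105,120,40),(125,255,255));m[300:]=0
n,l,st,ce=cv2.connectedComponentsWithStats(m);print(st[1:],ce[1:])
k=1+st[1:,4].argmax();print("lid approx",fray(w,ce[k],112))
cv2.imwrite("pics/Z.png",cv2.hconcat([cv2.resize(im,(400,300)),cv2.vconcat([cv2.resize(t[180:380,110:400],(290,200)),cv2.resize(s[240:340,230:400],(290,100))])[:300]]))
E
```

```text
time_s: 29.2
ee_pos: [584.1, -281.8, 69.2]
ee_rot: [179.9, -42.4, 0.6]
force: [0.3, -0.2, -0.1]
gripper_width: 64.1
time_s: 30.0
ee_pos: [481.5, -282.3, 107.5]
ee_rot: [179.8, -42.5, 0.6]
force: [-0.3, 0.7, 0.0]
gripper_width: 63.9
[[ 624   85   16   27  291]
 [ 285  108   81   69 4422]] [[632.94501718  96.09965636]
 [325.44075079 142.07734057]]
lid approx [ 579.07866527 -281.43437602  112.        ]
```

View pics/Z.png

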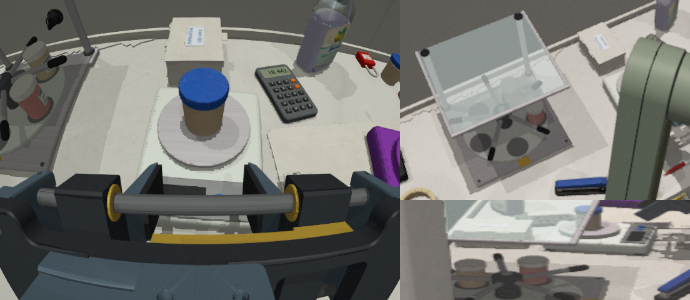

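The blue pot stands upright in the middle of the white balance's steel pan. The pink and white pots are still standing on the wheel, and the gripper is clear. I'm handing the job in.

```bash
python3 -c "
from workcell import env
print(env.job_done())"
```

```text
the job is handed in; nothing more can be done
None
```

I turned the star wheel about 230° with four left-to-right spoke pushes, which brought the blue-lidded pot to the yellow mark. I then took it out from under the guard and set it upright on the white balance's steel pan. The job was handed in at about 30 s, well inside the 67 s limit.

- **At the mark:** the wrist camera put the pot within about 1 mm of the mark's centre line, with the wheel about 0.5° past ideal. I let go and backed off before gripping the pot.
- **On the pan:** the last wrist picture put the lid at about (579, -281) mm. The pan centre was estimated at (578–580, -281) mm. The pot was lowered until the gripper felt about 4 N, released without a drop, and the gripper backed clear.
- **Other pots:** the pink and white pots were both standing on the wheel in the last picture.

**Checks that failed or disagreed:**
- An automatic edge fit of the pan in the top view gave (574, -279), about 5 mm off. I took it to be misled by the pan's side wall and did not use it.
- The wrist fit of the lid failed at the grasp, because the gripper's rod hid the lid. I judged that position by eye from the picture.
- At the start, joint 4 reached its limit and a few moves fell short, so I re-posed the wrist before the first push. Nothing was touched.

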